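# Close the four serving casseroles with their lids

### The job

The small cast-iron casseroles stand washed and dried among their loose lids; put each lid on the casserole it belongs to (large round, small round, oval, square), right way up and fully seated in the pot's mouth all round. Lower each lid on gently rather than dropping it, and leave the casseroles, the salt shaker and the spice jar standing where they are.

Things in the scene. Friction and masses are not known exactly. Their poses are not given: they have to be found in the camera images.
- pot_large_mouth (a point): Mouth of the larger round pot: loose dark cast-iron casserole, 0.7 to 1 kg, round, 104 mm across, 62 mm tall, wall 5 mm, mouth 94 mm across, a lug standing out 10 mm at each end of its x. Point: centre of the mouth, level with the rim's top, 62 mm above the worktop; z up.
- pot_small_mouth (a point): Mouth of the smaller round pot: loose dark cast-iron casserole, 0.7 to 1 kg, round, 78 mm across, 52 mm tall, wall 5 mm, mouth 68 mm across, a lug standing out 10 mm at each end of its x. Point: centre of the mouth, level with the rim's top, 52 mm above the worktop; z up.
- pot_oval_mouth (a point): Mouth of the oval pot: loose dark cast-iron casserole, 0.7 to 1 kg, oval, 116 mm long (its x) by 82 mm wide (its y), 56 mm tall, wall 5 mm, mouth 106 by 72 mm, a lug standing out 10 mm at each end of its x. Point: centre of the mouth, level with the rim's top, 56 mm above the worktop; z up.
- pot_square_mouth (a point): Mouth of the square pot: loose dark cast-iron casserole, 0.7 to 1 kg, square with rounded corners, 86 by 86 mm (sides along its x and y), 54 mm tall, wall 5 mm, mouth 76 by 76 mm, a lug standing out 10 mm at each end of its x. Point: centre of the mouth, level with the rim's top, 54 mm above the worktop; z up.
- lid_large_grip (a point): Lid of the larger round pot: dark iron, round, 104 mm, 0.1 to 0.35 kg, right way up. Handle: steel knob, diameter 28, 27 to 46 mm above the underside, lid top at 14 mm. An 8 mm tapered step below drops into the mouth (play 2.5 mm seated, 6 mm at its lower edge). Point: on its axis in the handle, 36 mm above the underside (seated: 28 above the pot rim); z up. Any yaw fits.
- lid_small_grip (a point): Lid of the smaller round pot: dark iron, round, 78 mm, 0.1 to 0.35 kg, right way up. Handle: steel knob, diameter 28, 27 to 46 mm above the underside, lid top at 14 mm. An 8 mm tapered step below drops into the mouth (play 2.5 mm seated, 6 mm at its lower edge). Point: on its axis in the handle, 36 mm above the underside (seated: 28 above the pot rim); z up. Any yaw fits.
- lid_oval_grip (a point): Lid of the oval pot: dark iron, oval, 116 (x) by 82 mm, 0.1 to 0.35 kg, right way up. Handle: steel bar 54 long (lid's x), 12 thick, 34 to 46 mm above the underside, lid top at 14 mm. An 8 mm tapered step below drops into the mouth (play 2.5 mm seated, 6 mm at its lower edge). Point: on its axis in the handle, 36 mm above the underside (seated: 28 above the pot rim); z up. Fits either way round.
- lid_square_grip (a point): Lid of the square pot: dark iron, square, 86 mm, 0.1 to 0.35 kg, right way up. Handle: steel bar 54 long (lid's x), 12 thick, 34 to 46 mm above the underside, lid top at 14 mm. An 8 mm tapered step below drops into the mouth (play 2.5 mm seated, 6 mm at its lower edge). Point: on its axis in the handle, 36 mm above the underside (seated: 28 above the pot rim); z up. Fits at any quarter turn.
- salt_shaker: Bystander: grey and clear salt shaker, 44 mm in diameter, 90 mm tall, standing loose among the pots and lids; origin at the centre of its underside.
- spice_jar: Bystander: spice jar with a yellow-brown lid, 45 mm in diameter, 100 mm tall, standing loose among the pots and lids; origin at the centre of its underside.

How it is judged (in metres and radians):
At the end, for the whole second after the job is handed in: Each lid lies still on its own pot, step in the mouth: axis within 8 mm of the mouth's centre, within 3 mm of full depth, parallel to the rim within 0.06 rad. Pots (0.05 rad), salt shaker and spice jar (0.1 rad) upright and within 30 mm of where they stood (horizontal distance between lid_large_grip and pot_large_mouth below 0.008 m and z of lid_large_grip in the frame of pot_large_mouth between 0.025 and 0.031 m and angle between the z axis of lid_large_grip and the z axis of pot_large_mouth, either way round below 0.06 rad and linear speed of each of lid_large, lid_small, lid_oval, lid_square below 0.02 m/s and angle between each of pot_large_mouth, pot_small_mouth, pot_oval_mouth, pot_square_mouth's own z axis and vertical below 0.05 rad and distance of each of pot_large_mouth, pot_small_mouth, pot_oval_mouth, pot_square_mouth, salt_shaker, spice_jar from where it was at the start of the episode below 0.03 m and horizontal distance between lid_small_grip and pot_small_mouth below 0.008 m and z of lid_small_grip in the frame of pot_small_mouth between 0.025 and 0.031 m and angle between the z axis of lid_small_grip and the z axis of pot_small_mouth, either way round below 0.06 rad and horizontal distance between lid_oval_grip and pot_oval_mouth below 0.008 m and z of lid_oval_grip in the frame of pot_oval_mouth between 0.025 and 0.031 m and angle between the z axis of lid_oval_grip and the z axis of pot_oval_mouth, either way round below 0.06 rad and horizontal distance between lid_square_grip and pot_square_mouth below 0.008 m and z of lid_square_grip in the frame of pot_square_mouth between 0.025 and 0.031 m and angle between the z axis of lid_square_grip and the z axis of pot_square_mouth, either way round below 0.06 rad and angle between each of salt_shaker, spice_jar's own z axis and vertical below 0.1 rad); the robot touches nothing.
It fails at once if the larger round lid falls or is thrown (moves faster than 0.6 m/s with no finger touching it, a drop of about 2 cm) (contact force between the fingers and lid_large below 0.01 N and linear speed of lid_large above 0.6 m/s).
It fails at once if the smaller round lid falls or is thrown (moves faster than 0.6 m/s with no finger touching it, a drop of about 2 cm) (contact force between the fingers and lid_small below 0.01 N and linear speed of lid_small above 0.6 m/s).
It fails at once if the oval lid falls or is thrown (moves faster than 0.6 m/s with no finger touching it, a drop of about 2 cm) (contact force between the fingers and lid_oval below 0.01 N and linear speed of lid_oval above 0.6 m/s).
It fails at once if the square lid falls or is thrown (moves faster than 0.6 m/s with no finger touching it, a drop of about 2 cm) (contact force between the fingers and lid_square below 0.01 N and linear speed of lid_square above 0.6 m/s).
It also fails if it takes over 99 s, if anything falls off the work surface, if the arm or the gripper's body presses on something with over 40 N, if the wrist force passes 120 N, or if a joint passes its speed limit or range.

### The arm

A 6-joint arm with a two-finger parallel gripper is mounted at the origin on a cart in front of the work surface, level with it; the furniture and walls round the work are solid. World frame = base frame: x ahead of the robot, y to its left, z up, the work surface at z = 0. Lengths are in mm, angles in rad, forces in N, time in s.
With the tool pointing down it reaches from about 350 to 775 mm from the base axis. Payload 7.3 kg.
Tool frame: the origin (TCP) lies between the finger pads; the fingertips stand 22 mm ahead of it and the grasp point (between the pads) lies 3 mm ahead of it; z points along the fingers, x is the direction in which the jaws open and shut, and the axes are right-handed (so a half turn about z gives the same grasp; the last joint's range is limited). The gripper opens to 92 mm and grips with 3 to 60 N. Pads are 19 mm wide; open, the fingers measure 130 mm over their backs; the gripper's body (75 mm by 190 mm) begins 47 mm behind the grasp point.
Start: joints at [-0.146, 0.342, 1.524, -0, 1.275, -0.146], TCP at [525.017, 0.02, 248.741] pointing down, gripper open.
Joint ranges: [-2.53, 2.53], [-0.77, 2.02], [0.04, 2.7], [-1, 4.14], [0.28, 2.66], [-3.11, 3.11]. Speed limits (rad/s): [2.57, 2.57, 3.14, 3.14, 3.14, 3.14].

### API

Orientations are given as [roll, pitch, yaw] about the fixed x, y, z axes, in that order (R = Rz(yaw) Ry(pitch) Rx(roll)).
In Python, from plant import * gives the robot as it stands. The module is installed in compiled form; this text tells all that it offers.
- The arm moves only by the shell command python3 -m handwheel 'ROWS' [OPENING]. ROWS is a JSON object of lists of equal length, an entry for each row: "translation": the shift along the world's x, y, z in units of 15 cm (1.0 is 15 cm), a list of three; "twist": the turn about the world's z in units of 90 degrees (1.0 is 90 degrees). In form: {"translation": [[tx, ty, tz], ...], "twist": [twist, ...]}. A call has exactly 8 rows; each row shifts and turns the pose as measured when the row begins; what a row does not reach is not made up. A row lasts 1/8 s, in which the tool goes at most 62.5 mm and 10.7 degrees, less where a joint would pass 70% of its speed; a pose out of reach is approached as far as the arm can. A call with a number of a shift or a turn outside -1 to 1 is refused whole. A call with a gripper value outside its range is refused whole. OPENING is the closure in counts, from 0 (fully open) to 255 (shut), set as the call begins (- or left out, the last holds). The fingers move at their own pace and stop on an object; the grip force is fixed at half the most. Time passes only in rows, so rows that do not move let the fingers close, or fill a call up. It gives the time, the measured TCP pose, the force and the opening at its end, in the units of the state.
- get_obs(): the state, without advancing time (a new reading comes with each control period).
- capture(name): name is "scene" or "side" or "wrist"; returns a dict with "img" (400x640x3 uint8, red, green, blue), "vertical_fov" (degrees; the focal length in pixels is half the picture's height over the tangent of half this angle, whatever the lens; pixels are square), "cx", "cy" (the principal point, pixels), "distortion" ([k1, k2, p1, p2, k3] as OpenCV has them; the pictures are not rectified), "world_from_camera" (4x4, takes a point from camera to world coordinates). Camera axes: x right, y up, looking along -z (the intrinsics and any distortion apply to the point x, -y, -z); pixel columns grow to the right and rows downward; lengths in mm; the calibration is good to about 2 mm. A picture is of the moment at which its call begins. There is no depth.
- close_job(): hands the job in, once; it reports no verdict.
Trained networks look in the newest picture that a camera, given by its name, has taken for a name from the list of things; names that differ only in an ending like _2 or _b are one class to them, and where a whole thing is asked for, a point or a joint stands for the part that bears it (a point fixed in the world has none). Each returns a list of dicts, best first, with "score" (0 to 1); they miss things now and then, are a little off and sometimes report something else, mostly with a low value. They report only what shows in the picture. A call takes as long as a camera call.
- search_frame(camera, label): "position" ([x, y, z] in mm, in the coordinates of the camera as it stood for that picture, good to about 4 mm: the middle of the surface that is visible of it).
- spot_point(camera, label): "position" ([x, y, z] in mm, in the coordinates of the camera as it stood for that picture, good to about 4 mm: a listed point, or the origin of a listed thing).
The state is a dict: "time": time; "joint_positions": joint angles; "dq": joint speeds; "tau": joint torques, N m; "tool_pos": TCP position; "tcp_rot": TCP orientation; "contact_force": force on the tool from outside, world axes, zero at the start; "moment": the same for the moment, N m; "grip_width": finger opening in mm.
Only numpy, scipy, OpenCV 4.12 (cv2) and the standard library are available. Lean on these libraries where they do the work, as an engineer would, in place of code of your own. Each camera call takes 0.05 s, during which the arm holds its last target.

## Working session

There is one attempt and no reset: what is moved stays moved. The work goes in short steps, Python scripts to look and compute and a shell command to move; the robot and the scene stay as the last step left them, time stands still between calls to the robot, and variables do not carry over. Pictures are saved under pics/ and viewed, and the job is handed in when it is done.

```bash
mkdir -p pics
cat > h.py <<'E'
from plant import *
import numpy as np, cv2
from scipy.spatial.transform import Rotation as R
L=["pot_large_mouth","pot_small_mouth","pot_oval_mouth","pot_square_mouth","lid_large_grip","lid_small_grip","lid_oval_grip","lid_square_grip","salt_shaker","spice_jar"]
def cap(name,fn):
    c=capture(name); cv2.imwrite('pics/'+fn+'.png',c['img'][:,:,::-1]); 
    np.save('pics/'+fn+'.npy',c,allow_pickle=True); return c
def w(c,p): 
    T=np.array(c['world_from_camera']); return (T[:3,:3]@np.array(p)+T[:3,3])
def proj(c,P):
    T=np.linalg.inv(np.array(c['world_from_camera'])); f=200/np.tan(np.radians(c['vertical_fov']/2))
    q=(T[:3,:3]@np.array(P,float).T).T+T[:3,3]; q=q*[1,-1,-1]
    K=np.array([[f,0,c['cx']],[0,f,c['cy']],[0,0,1.]])
    return cv2.projectPoints(q.reshape(-1,1,3),np.zeros(3),np.zeros(3),K,np.array(c['distortion'],float))[0][:,0]
def unproj(c,px,z):
    T=np.array(c['world_from_camera']); f=200/np.tan(np.radians(c['vertical_fov']/2))
    K=np.array([[f,0,c['cx']],[0,f,c['cy']],[0,0,1.]])
    u=cv2.undistortPoints(np.array(px,float).reshape(-1,1,2),K,np.array(c['distortion'],float))[:,0]
    d=np.c_[u[:,0],-u[:,1],-np.ones(len(u))]@T[:3,:3].T
    o=T[:3,3]; return o+d*((z-o[2])/d[:,2])[:,None]
E
python3 - <<'E'
from h import *
o=get_obs(); print(o['tool_pos'],o['tcp_rot'],o['time'],o['contact_force'])
for n in ["scene","side","wrist"]:
    c=cap(n,n+'0'); print(n,c['vertical_fov'],np.round(c['world_from_camera'],2).tolist())
    for l in L:
        r=spot_point(n,l)
        print(l,[(np.round(w(c,q['position'])).tolist(),round(q['score'],2)) for q in r[:3]])
print(get_obs()['time'])
E
```

```text
[5.24648803e+02 6.47435866e-02 2.48049548e+02] [-3.14139245e+00  1.46710696e-03 -2.09135953e-07] 0.0 [-0.11804017  0.24727211 -0.32195678]
scene 45.90736203830149 [[0.9, 0.17, -0.4, 130.81], [-0.44, 0.38, -0.81, -575.42], [0.02, 0.91, 0.42, 457.06], [0.0, 0.0, 0.0, 1.0]]
pot_large_mouth [([432.0, 399.0, 63.0], 0.8)]
pot_small_mouth [([575.0, 395.0, 54.0], 0.87)]
pot_oval_mouth [([582.0, 101.0, 56.0], 0.97)]
pot_square_mouth [([435.0, -36.0, 53.0], 0.86), ([580.0, 396.0, 54.0], 0.34)]
lid_large_grip []
lid_small_grip [([434.0, 95.0, 37.0], 0.81)]
lid_oval_grip [([436.0, 249.0, 41.0], 0.71)]
lid_square_grip [([584.0, 253.0, 39.0], 0.93)]
salt_shaker [([435.0, 97.0, 36.0], 0.7), ([515.0, 181.0, 4.0], 0.62)]
spice_jar [([511.0, 41.0, 3.0], 0.91)]
side 47.16990578018774 [[-0.98, 0.13, -0.14, 399.14], [-0.19, -0.64, 0.74, 829.97], [0.01, 0.76, 0.66, 648.82], [0.0, 0.0, 0.0, 1.0]]
pot_large_mouth [([428.0, 403.0, 64.0], 0.97)]
pot_small_mouth [([573.0, 404.0, 47.0], 0.74)]
pot_oval_mouth [([579.0, 102.0, 58.0], 0.83)]
pot_square_mouth [([436.0, -36.0, 51.0], 0.72)]
lid_large_grip [([587.0, -40.0, 37.0], 0.92)]
lid_small_grip [([435.0, 98.0, 34.0], 0.76)]
lid_oval_grip [([439.0, 255.0, 37.0], 0.88)]
lid_square_grip [([585.0, 258.0, 33.0], 0.81)]
salt_shaker [([516.0, 183.0, 5.0], 0.72)]
spice_jar [([512.0, 36.0, -2.0], 0.75)]
wrist 60.51426703243626 [[1.0, 0.0, 0.0, 524.87], [-0.0, 0.96, 0.27, 73.74], [-0.0, -0.27, 0.96, 383.27], [0.0, 0.0, 0.0, 1.0]]
pot_large_mouth []
pot_small_mouth []
pot_oval_mouth [([584.0, 96.0, 56.0], 0.69)]
pot_square_mouth [([434.0, -32.0, 53.0], 0.72)]
lid_large_grip [([589.0, -41.0, 38.0], 0.93)]
lid_small_grip [([431.0, 96.0, 34.0], 0.82), ([581.0, 97.0, 53.0], 0.5), ([591.0, -40.0, 38.0], 0.29)]
lid_oval_grip []
lid_square_grip []
salt_shaker []
spice_jar [([509.0, 32.0, -1.0], 0.86)]
1.65
```

View pics/scene0.png

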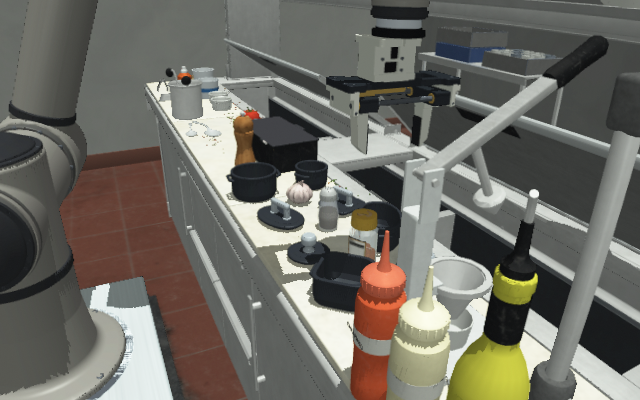

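View pics/side0.png

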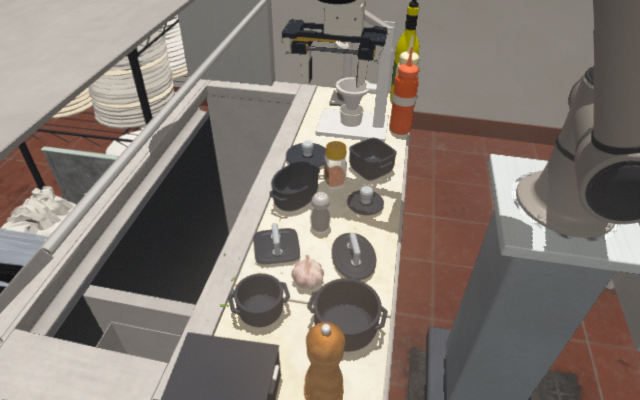

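View pics/wrist0.png

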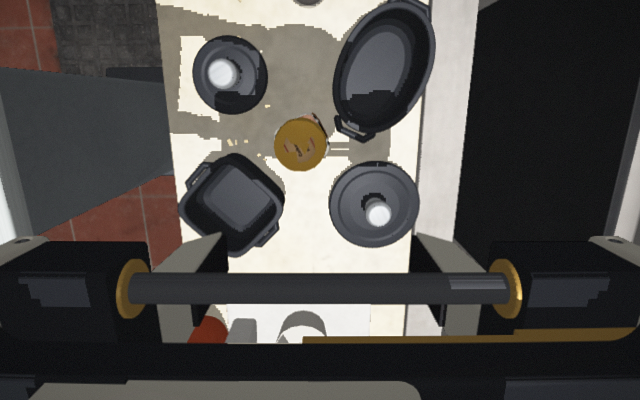

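The pictures agree with the network. There are two rows of pots and lids from y≈-40 to 400, with the jar and salt shaker between the rows. A tall pepper mill stands beyond the large pot (scene px 245,165), and garlic sits near y≈310. I'll move the wrist camera over the rest for a closer look.

```bash
python3 -m handwheel '{"translation":[[-0.02,0.3,0.08],[-0.02,0.3,0.08],[-0.02,0.3,0.08],[-0.02,0.3,0.08],[0,0,0],[0,0,0],[0,0,0],[0,0,0]],"twist":[0,0,0,0,0,0,0,0]}' 90
cat >> h.py <<'E'
def look(names,fn,labels=L):
    for n in names:
        c=cap(n,n+fn)
        for l in labels:
            r=spot_point(n,l)
            if r: print(n,l,[(np.round(w(c,q['position'])).tolist(),round(q['score'],2)) for q in r[:2]])
    print(get_obs()['time'],np.round(get_obs()['tool_pos'],1))
E
python3 - <<'E'
from h import *
look(['wrist'],'1')
c=np.load('pics/scene0.npy',allow_pickle=True).item()
print(unproj(c,[[245,165]],0), unproj(c,[[300,203]],0))
E
```

```text
time: 2.65
tool_pos: [512.4, 182.2, 297.0]
tcp_rot: [3.141, 0.001, -0.005]
contact_force: [-0.3, 0.5, 0.4]
grip_width: 59.3
wrist pot_oval_mouth [([584.0, 96.0, 54.0], 0.79)]
wrist pot_square_mouth [([433.0, -32.0, 52.0], 0.74)]
wrist lid_large_grip [([589.0, -42.0, 37.0], 0.68), ([583.0, 97.0, 52.0], 0.51)]
wrist lid_small_grip [([430.0, 97.0, 34.0], 0.83)]
wrist lid_oval_grip [([438.0, 250.0, 35.0], 0.58)]
wrist lid_square_grip [([588.0, 254.0, 33.0], 0.97)]
wrist salt_shaker [([516.0, 178.0, -1.0], 0.98), ([586.0, 255.0, 35.0], 0.63)]
wrist spice_jar [([505.0, 33.0, 0.0], 0.62)]
3.2 [512.3 183.2 297.3]
[[4.68415694e+02 5.97998441e+02 5.68434189e-14]] [[509.80047134 314.59092877   0.        ]]
```

View pics/wrist1.png

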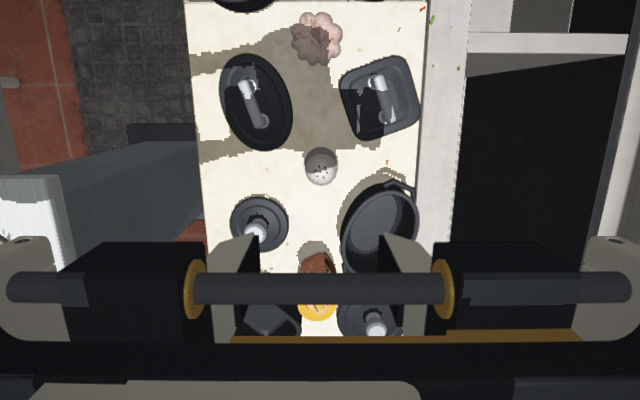

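This view shows the oval lid (255,102, long axis tilted), the square lid (380,97), the salt shaker (320,167), the garlic (317,37) and the small lid (259,223). Next are the two round pots.

```bash
python3 -m handwheel '{"translation":[[0,0.3,0],[0,0.3,0],[0,0.3,0],[0,0.1,0],[0,0,0],[0,0,0],[0,0,0],[0,0,0]],"twist":[0,0,0,0,0,0,0,0]}'
python3 - <<'E'
from h import *
look(['wrist'],'2')
look(['scene','side'],'2')
E
```

```text
time: 4.2
tool_pos: [513.0, 333.4, 297.5]
tcp_rot: [3.139, 0.0, -0.008]
contact_force: [-0.0, -0.6, 0.0]
grip_width: 59.9
wrist pot_large_mouth [([429.0, 399.0, 60.0], 0.97)]
wrist pot_small_mouth [([577.0, 398.0, 48.0], 0.94)]
wrist pot_oval_mouth [([586.0, 95.0, 53.0], 0.7)]
wrist lid_large_grip [([590.0, 256.0, 35.0], 0.42)]
wrist lid_small_grip [([429.0, 98.0, 37.0], 0.92), ([427.0, 400.0, 59.0], 0.62)]
wrist lid_oval_grip [([437.0, 252.0, 34.0], 0.76)]
wrist lid_square_grip [([590.0, 256.0, 34.0], 0.83)]
wrist salt_shaker [([428.0, 97.0, 33.0], 0.72), ([516.0, 180.0, 1.0], 0.59)]
4.75 [512.7 334.4 297.2]
scene pot_large_mouth [([432.0, 98.0, 36.0], 0.67), ([433.0, 398.0, 64.0], 0.61)]
scene pot_small_mouth [([578.0, 396.0, 55.0], 0.58)]
scene pot_oval_mouth [([582.0, 99.0, 57.0], 0.66)]
scene pot_square_mouth [([438.0, -36.0, 53.0], 0.71), ([435.0, 247.0, 40.0], 0.24)]
scene lid_small_grip [([434.0, 97.0, 33.0], 0.83)]
scene lid_oval_grip [([436.0, 251.0, 40.0], 0.91)]
scene lid_square_grip [([585.0, 250.0, 39.0], 0.8)]
scene salt_shaker [([514.0, 179.0, 2.0], 0.93)]
scene spice_jar [([508.0, 38.0, 2.0], 0.79)]
side pot_large_mouth [([431.0, 402.0, 63.0], 0.96), ([515.0, 186.0, 3.0], 0.63)]
side pot_small_mouth [([574.0, 399.0, 49.0], 0.8)]
side pot_oval_mouth [([579.0, 104.0, 56.0], 0.8)]
side pot_square_mouth [([436.0, -31.0, 52.0], 0.73), ([509.0, 39.0, -1.0], 0.41)]
side lid_large_grip [([582.0, 105.0, 58.0], 0.74), ([587.0, -38.0, 34.0], 0.56)]
side lid_small_grip [([435.0, 99.0, 34.0], 0.8), ([512.0, 39.0, -2.0], 0.19)]
side lid_oval_grip [([436.0, 255.0, 34.0], 0.98)]
side lid_square_grip [([584.0, 257.0, 32.0], 0.97)]
side salt_shaker [([513.0, 184.0, 3.0], 0.92), ([589.0, 257.0, 33.0], 0.66)]
side spice_jar [([511.0, 37.0, -2.0], 0.67)]
5.85 [512.7 334.3 297.3]
```

View pics/wrist2.png

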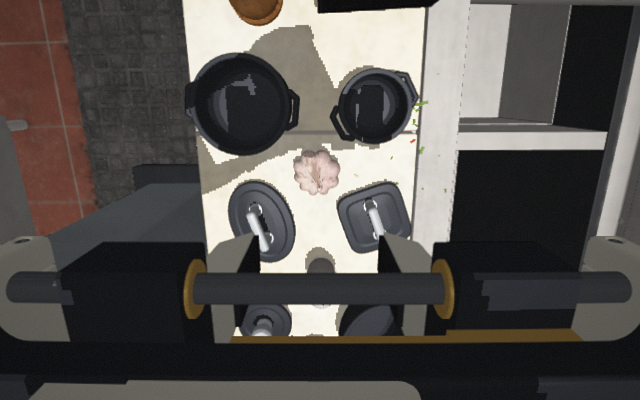

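```bash
cat > ov.py <<'E'
from h import *
def shape(kind,a,b,n=80):
    t=np.linspace(0,2*np.pi,n)
    if kind=='sq':
        k=0.35*2; p=4.5
        return np.c_[a*np.sign(np.cos(t))*abs(np.cos(t))**(2/p),b*np.sign(np.sin(t))*abs(np.sin(t))**(2/p)]
    return np.c_[a*np.cos(t),b*np.sin(t)]
def world(kind,a,b,x,y,yaw,z):
    s=shape(kind,a,b); r=np.radians(yaw); M=np.array([[np.cos(r),-np.sin(r)],[np.sin(r),np.cos(r)]])
    return np.c_[s@M.T+[x,y],np.full(len(s),z)]
def draw(fn,items,out,crop=None,k=3):
    c=np.load('pics/'+fn+'.npy',allow_pickle=True).item(); im=c['img'][:,:,::-1]
    x0,y0,x1,y1=crop or (0,0,640,400)
    im=cv2.resize(np.clip(im[y0:y1,x0:x1].astype(float)*2,0,255).astype(np.uint8),None,fx=k,fy=k,interpolation=cv2.INTER_CUBIC)
    for it in items:
        P=world(*it[:7]); q=(proj(c,P)-[x0-.5,y0-.5])*k
        cv2.polylines(im,[q.round().astype(int).reshape(-1,1,2)],True,it[7],1,cv2.LINE_AA)
    cv2.imwrite('pics/'+out+'.png',im)
G=(0,255,0);Rr=(0,0,255);Y=(0,255,255)
E
python3 - <<'E'
from ov import *
c=np.load('pics/wrist1.npy',allow_pickle=True).item()
p=unproj(c,[[247,88],[264,128],[374,77],[389,117]],46);print(p.round())
for a,b in((0,1),(2,3)):
    d=p[a]-p[b];print(np.degrees(np.arctan2(d[1],d[0])), np.linalg.norm(d))
draw('wrist1',[('el',58,41,437,252,112,14,G),('el',27,6,437,252,112,46,Y),('sq',43,43,587,255,108,14,G),('sq',27,6,587,255,108,46,Y)],'o1',(200,40,440,170))
draw('wrist0',[('el',58,41,584,96,70,56,G),('sq',43,43,434,-33,45,54,G),('el',52,52,589,-41,0,14,G),('el',14,14,589,-41,0,46,Y),('el',39,39,431,96,0,14,G),('el',14,14,431,96,0,46,Y)],'o2',(170,0,440,260))
E
```

```text
[[435. 268.  46.]
 [452. 225.  46.]
 [572. 279.  46.]
 [590. 237.  46.]]
111.00895084654175 45.558429798968646
113.37550766180308 45.50053042363805
```

View pics/o1.png

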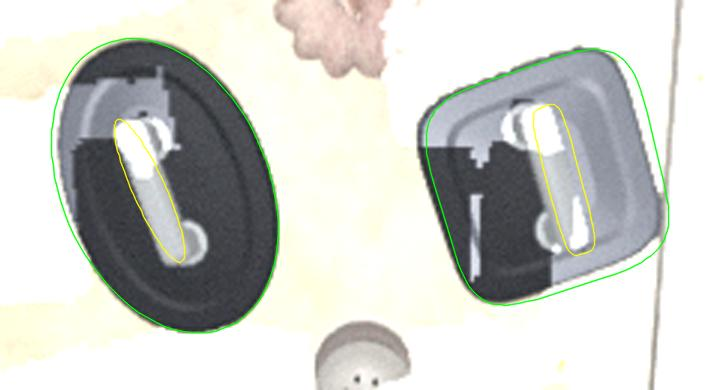

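View pics/o2.png

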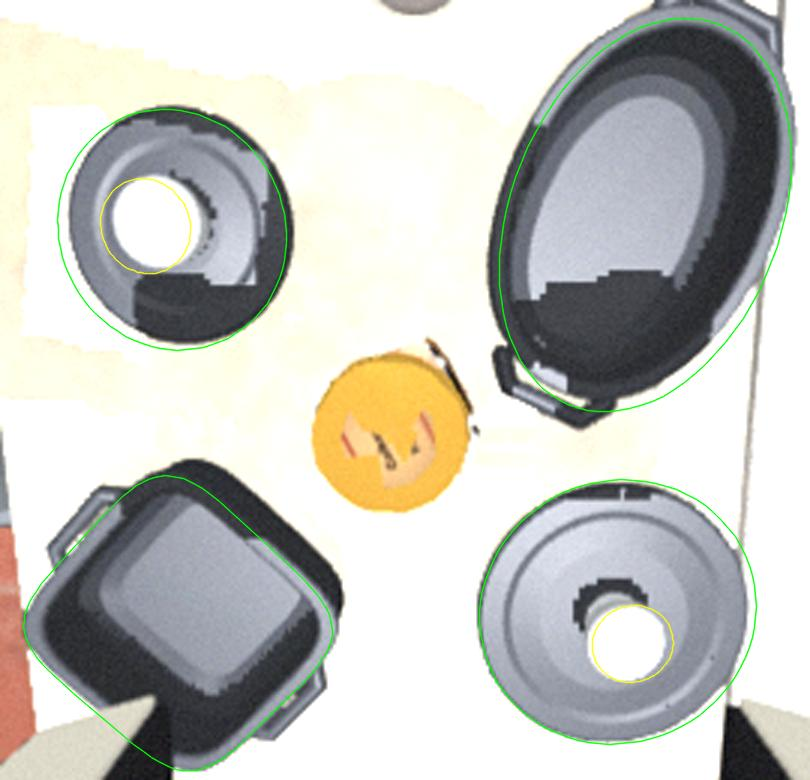

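Run:
```python
from ov import *
draw('wrist1',[('el',58,41,438,252,111,11,G),('el',27,6,438,251.5,111,46,Y),('sq',43,43,585,255,108,11,G),('sq',27,6,585,254.5,108,46,Y)],'o1',(200,40,440,170))
draw('wrist0',[('el',58,41,581,97,66,56,G),('el',53,36,581,97,66,56,Y),('sq',43,43,435,-32,48,54,G),('sq',38,38,435,-32,48,54,Y),('el',52,52,587.5,-41,0,11,G),('el',14,14,588,-40,0,46,Y),('el',39,39,434,97,0,11,G),('el',14,14,433,97,0,46,Y)],'o2',(170,0,440,260))
draw('wrist2',[('el',52,52,430,399,0,62,G),('el',47,47,430,399,0,62,Y),('el',39,39,576,398,0,52,G),('el',34,34,576,398,0,52,Y)],'o3',(170,40,440,270))
```

```text
(no output)
```

View pics/o1.png

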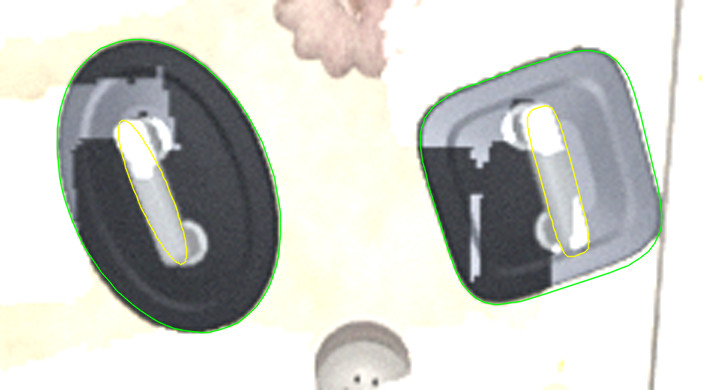

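View pics/o2.png

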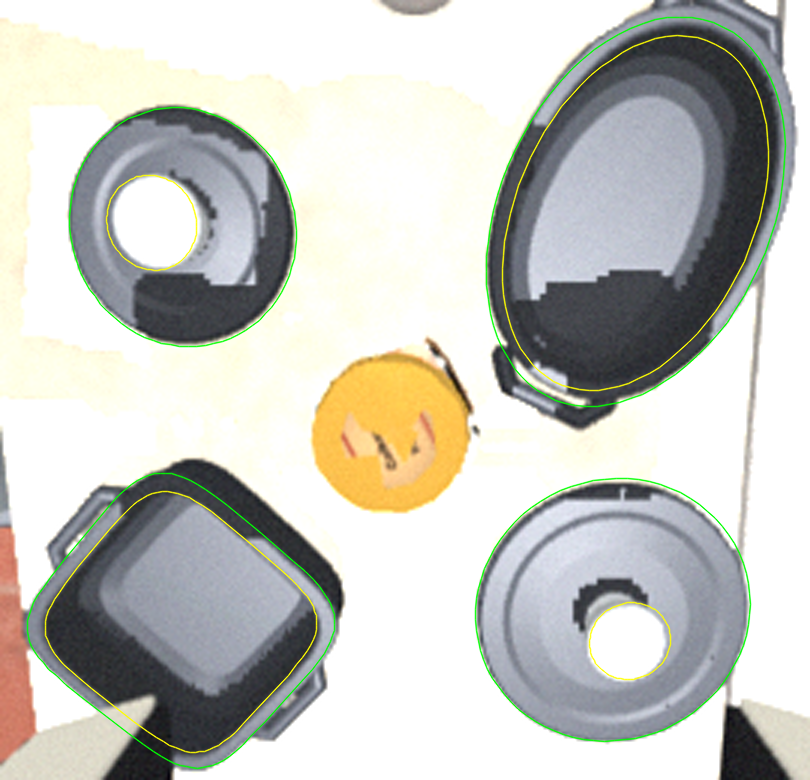

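View pics/o3.png

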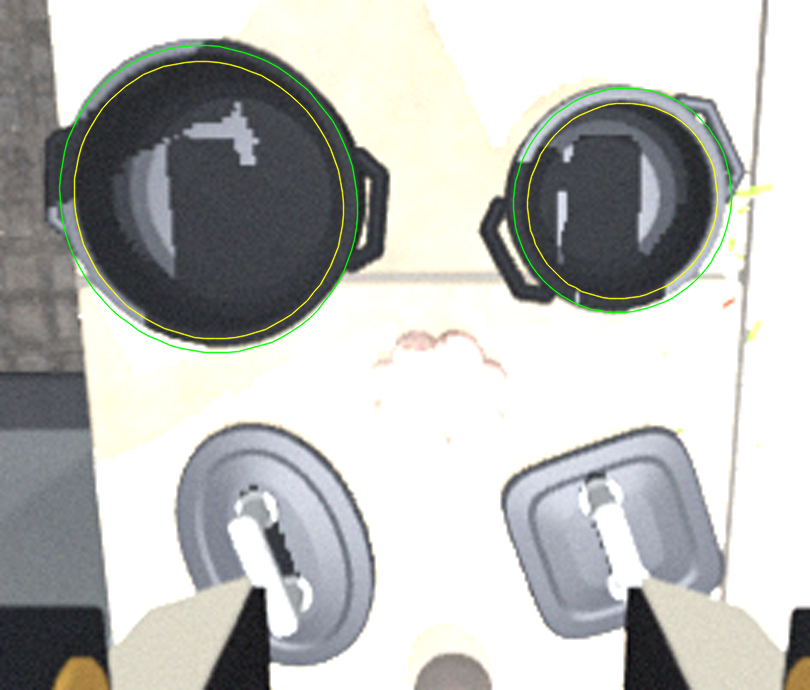

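Overlays fit to about 1–2 mm. In the wrist view the oval lid is at (438,252) yaw 111° and the square lid at (585,255) yaw 108°. The oval pot is at (582,97) yaw ~67° and the square pot at (435,-32.5) yaw ~48°. The round pots are at (430,400) and (576,399). I'll start with the square lid, gripping it slightly off-centre to stay clear of the salt shaker.

```bash
python3 -m handwheel '{"translation":[[0.117,-0.12,-0.295],[0.117,-0.12,-0.295],[0.117,-0.12,-0.295],[0.117,-0.12,-0.295],[0,0,0],[0,0,0],[0,0,0],[0,0,0]],"twist":[0.05,0.05,0.05,0.05,0,0,0,0]}' 90
python3 - <<'E'
from h import *
look(['wrist'],'3',L[7:8])
look(['scene'],'3',[])
E
```

```text
time: 6.85
tool_pos: [585.5, 263.4, 121.6]
tcp_rot: [-3.14, -0.011, 0.318]
contact_force: [0.1, -0.0, 0.4]
grip_width: 59.6
wrist lid_square_grip [([586.0, 256.0, 32.0], 0.6)]
6.95 [585.4 263.2 121.3]
7.0 [585.3 263.  120.9]
```

View pics/wrist3.png

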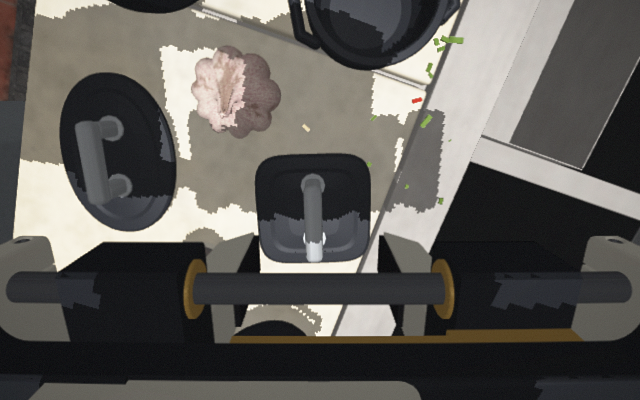

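View pics/scene3.png

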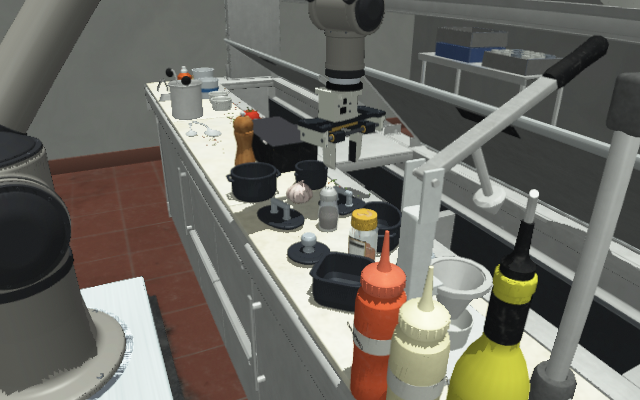

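The bar appears vertical in the image at px ~(314,178–258), centred between the jaws. Descending now.

```bash
python3 -m handwheel '{"translation":[[-0.01,0,-0.16],[-0.007,0,-0.16],[0,0,-0.12],[0,0,-0.047],[0,0,0],[0,0,0],[0,0,0],[0,0,0]],"twist":[0,0,0,0,0,0,0,0]}' 90
python3 - <<'E'
from h import *
cap('side','side4')
o=get_obs();print(o['tool_pos'],o['contact_force'])
E
```

```text
time: 8.0
tool_pos: [584.7, 264.4, 50.0]
tcp_rot: [-3.14, -0.018, 0.318]
contact_force: [0.5, 0.4, 0.0]
grip_width: 59.6
[584.75169326 264.40038169  50.03977334] [ 0.08707678 -0.7179179   0.25565325]
```

View pics/side4.png

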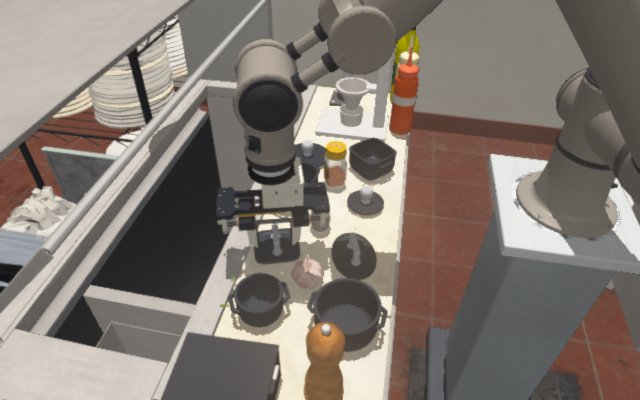

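```bash
python3 -m handwheel '{"translation":[[-0.005,-0.006,-0.008],[0,0,0],[0,0,0],[0,0,0],[0,0,0],[0,0,0],[0,0,0],[0,0,0]],"twist":[0,0,0,0,0,0,0,0]}' 90
python3 -m handwheel '{"translation":[[0,0,0],[0,0,0],[0,0,0],[0,0,0],[0,0,0],[0,0,0.02],[0,0,0.05],[0,0,0.05]],"twist":[0,0,0,0,0,0,0,0]}' 255
```

```text
time: 9.05
tool_pos: [584.0, 263.5, 48.9]
tcp_rot: [-3.14, -0.018, 0.318]
contact_force: [0.5, 0.7, 0.1]
grip_width: 59.1
time: 10.05
tool_pos: [583.1, 263.2, 66.8]
tcp_rot: [-3.14, -0.015, 0.318]
contact_force: [-0.4, -1.0, -2.6]
grip_width: 11.6
```

Lid is gripped (11.6 mm opening, ~2.6 N). Lifting and carrying it to the square pot.

```bash
python3 -m handwheel '{"translation":[[0,0,0.3],[0,0,0.3],[-0.1,-0.2,0.15],[-0.16,-0.3,0],[-0.16,-0.3,0],[-0.16,-0.3,0],[-0.16,-0.3,0],[-0.16,-0.3,0]],"twist":[0,0,0.05,0.05,0.05,0.05,0.05,0.05]}'
python3 -m handwheel '{"translation":[[-0.13,-0.23,0],[0,0,0],[0,0,0],[0,0,0],[0,0,0],[0,0,0],[0,0,0],[0,0,0]],"twist":[0.03,0,0,0,0,0,0,0]}'
python3 - <<'E'
from h import *
look(['wrist','scene','side'],'5',[L[3],L[7]])
o=get_obs();print(o['tool_pos'],o['tcp_rot'],o['contact_force'])
E
```

```text
time: 11.05
tool_pos: [445.3, 4.0, 188.1]
tcp_rot: [3.137, -0.024, 0.811]
contact_force: [1.0, -0.7, -2.0]
grip_width: 11.5
time: 12.05
tool_pos: [425.4, -31.4, 190.2]
tcp_rot: [3.133, -0.025, 0.859]
contact_force: [0.1, 0.5, -1.5]
grip_width: 11.7
wrist lid_square_grip [([434.0, -35.0, 174.0], 0.98)]
scene pot_square_mouth [([432.0, -36.0, 54.0], 0.84)]
scene lid_square_grip [([433.0, -40.0, 179.0], 0.83)]
side pot_square_mouth [([436.0, -31.0, 51.0], 0.77)]
side lid_square_grip [([433.0, -38.0, 175.0], 0.8), ([434.0, 97.0, 34.0], 0.33)]
12.5 [425.4 -31.6 190.3]
[425.38858277 -31.55148442 190.28752623] [ 3.13307267 -0.02554798  0.8581066 ] [ 0.53785871 -0.23283534 -2.36319973]
```

View pics/wrist5.png

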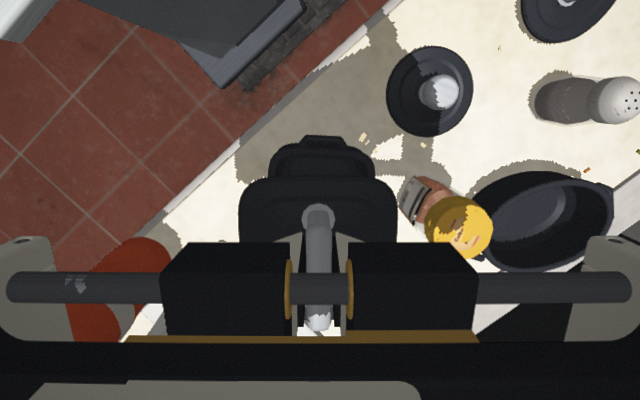

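The held lid (318,210) sits over the pot's edge (322,165). I'll overlay both models to refine offset and yaw.

Run:
```python
from ov import *
draw('wrist5',[('sq',43,43,432.1,-37.4,139.2,152,G),('sq',43,43,435,-32.5,48,54,Y),('sq',43,43,435,-32.5,49.5,0,Rr),('el',39,39,434,97,0,11,G)],'o5',(200,30,500,260),2.6)
```

```text
(no output)
```

View pics/o5.png

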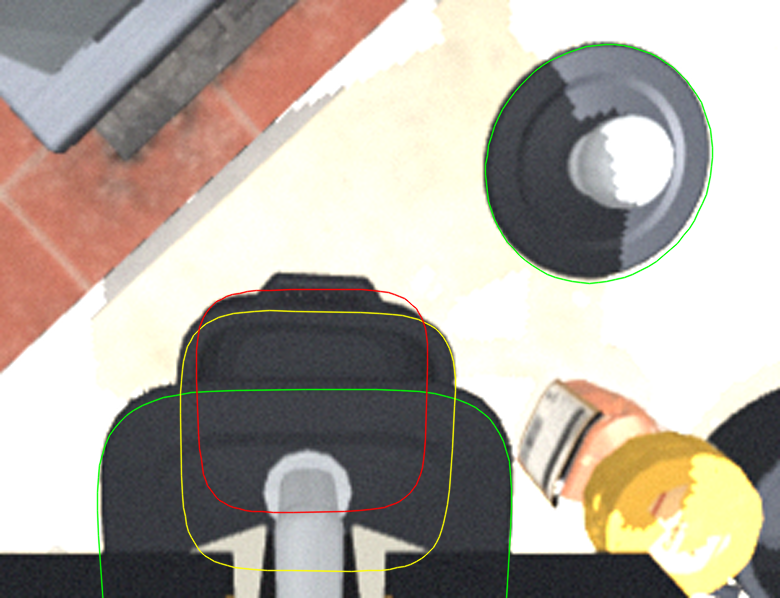

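```bash
python3 -m handwheel '{"translation":[[0.013,0.02,-0.15],[0,0.01,-0.15],[0,0,-0.15],[0,0,-0.05],[0,0,-0.02],[0,0,0],[0,0,0],[0,0,0]],"twist":[-0.012,0,0,0,0,0,0,0]}'
python3 - <<'E'
from h import *
look(['wrist','scene','side'],'6',[L[3],L[7]])
o=get_obs();print(o['tool_pos'],o['tcp_rot'],o['contact_force'])
E
python3 - <<'E'
import cv2
for n,cr in (('wrist6',(200,80,460,260)),('side6',(300,100,450,220)),('scene6',(270,200,430,320))):
    x0,y0,x1,y1=cr
    im=cv2.imread(f'pics/{n}.png')[y0:y1,x0:x1]
    im=cv2.convertScaleAbs(cv2.resize(im,None,fx=3,fy=3,interpolation=cv2.INTER_CUBIC),alpha=2); cv2.imwrite(f'pics/{n}z.png',im)
E
```

```text
time: 13.5
tool_pos: [429.6, -27.7, 112.9]
tcp_rot: [3.127, -0.029, 0.838]
contact_force: [-0.2, -0.7, -1.7]
grip_width: 11.6
wrist lid_square_grip [([440.0, -31.0, 98.0], 0.76)]
scene pot_square_mouth [([432.0, -34.0, 55.0], 0.73)]
scene lid_square_grip [([433.0, -38.0, 101.0], 0.66)]
side pot_square_mouth [([437.0, -34.0, 48.0], 0.93)]
side lid_square_grip [([435.0, -31.0, 97.0], 0.87), ([513.0, 184.0, 4.0], 0.57)]
13.95 [429.3 -27.6 112.4]
[429.25547703 -27.5505081  112.379788  ] [ 3.12814517 -0.02807726  0.8383993 ] [-0.11494596 -0.12252699 -2.5790137 ]
```

View pics/wrist6z.png

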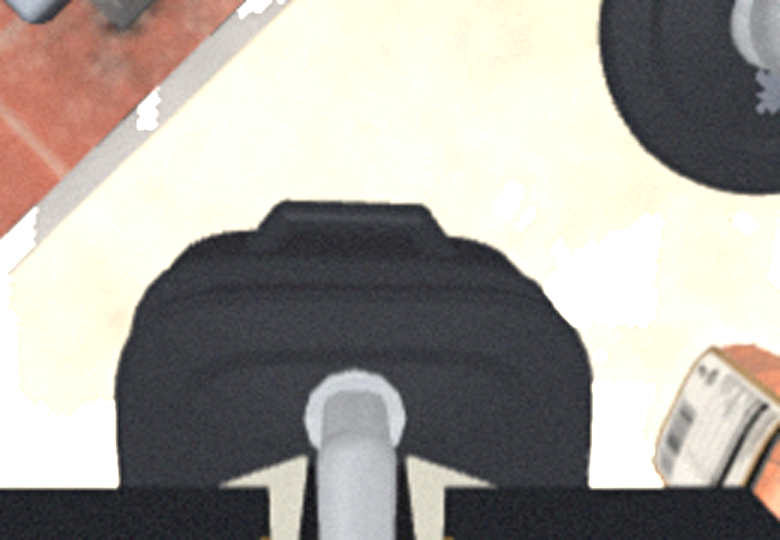

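View pics/side6z.png

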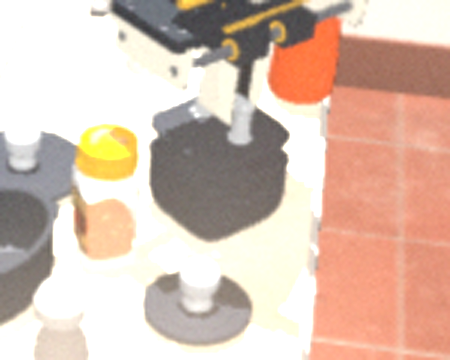

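View pics/scene6z.png

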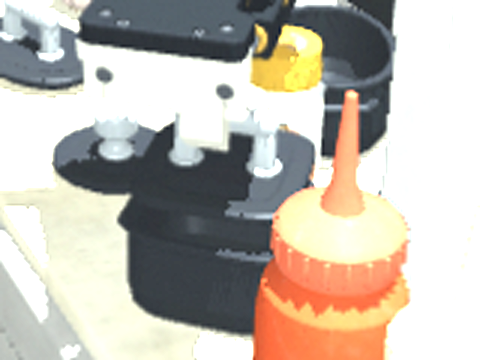

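Run:
```python
from ov import *
draw('wrist6',[('sq',43,43,435.9,-33.5,138,77.5,G),('sq',43,43,435.9,-33.5,138,71.5,G),('sq',43,43,435,-33.5,48,54,Y)],'o6',(200,80,460,260))
draw('side6',[('sq',43,43,435.9,-33.5,138,77.5,G),('sq',43,43,435.9,-33.5,138,71.5,G),('sq',43,43,435,-33.5,48,54,Y)],'o6s',(320,110,440,200),5)
im=cv2.imread('pics/o6.png'); 
for f in('o6',): cv2.imwrite('pics/o6.png',cv2.convertScaleAbs(cv2.imread('pics/o6.png'),alpha=1.6))
```

```text
(no output)
```

View pics/o6.png

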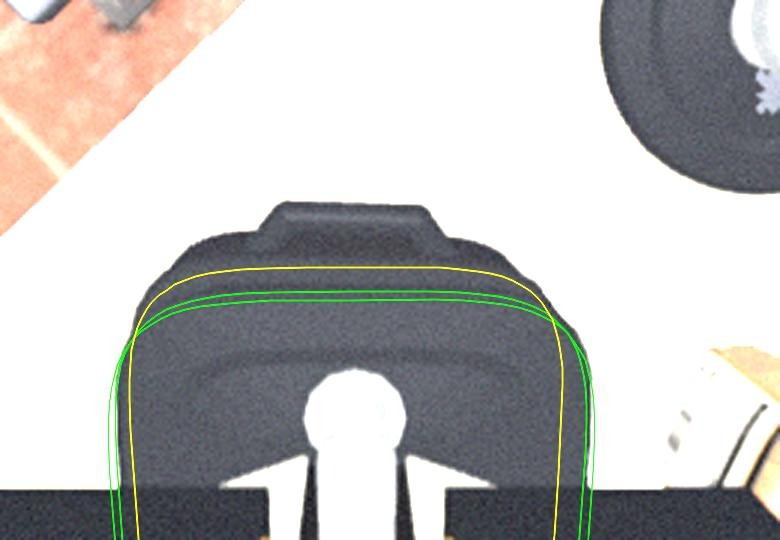

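View pics/o6s.png

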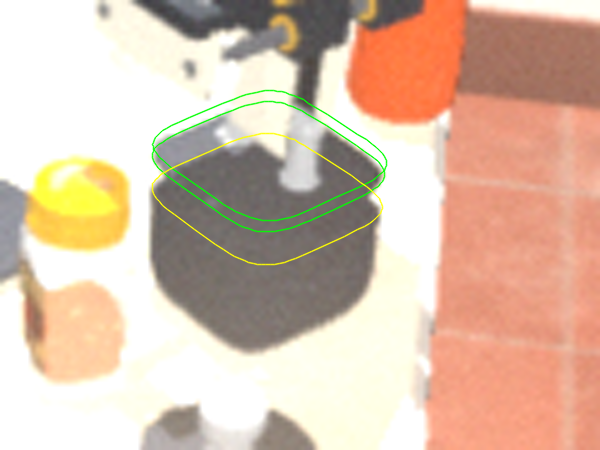

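Run:
```python
from ov import *
for n,cr,k in (('scene6',(300,220,400,320),6),('scene2',(300,220,400,320),6),('side2',(330,120,430,200),6),('wrist6',(220,140,420,250),4)):
  for dx,dy,t in ((0,0,''),):
    its=[('sq',43,43,435,-33.5,48,54,Y),('sq',38,38,435,-33.5,48,54,Y)]
    if '6' in n: its=[('sq',43,43,435.9,-33.5,138,71.5,G),('sq',43,43,432,-31,48,54,Y)]
    if n=='wrist6': its=[]
    draw(n,its,'p'+n,cr,k)
im=cv2.imread('pics/pwrist6.png').astype(float); cv2.imwrite('pics/pwrist6.png',np.clip(im*1.8-40,0,255))
a=[cv2.imread('pics/p%s.png'%n) for n in('scene6','scene2')]
cv2.imwrite('pics/pp.png',cv2.resize(np.hstack(a),(800,400)))
```

```text
[ WARN:0@0.195] global loadsave.cpp:1063 imwrite_ Unsupported depth image for selected encoder is fallbacked to CV_8U.
```

View pics/pp.png

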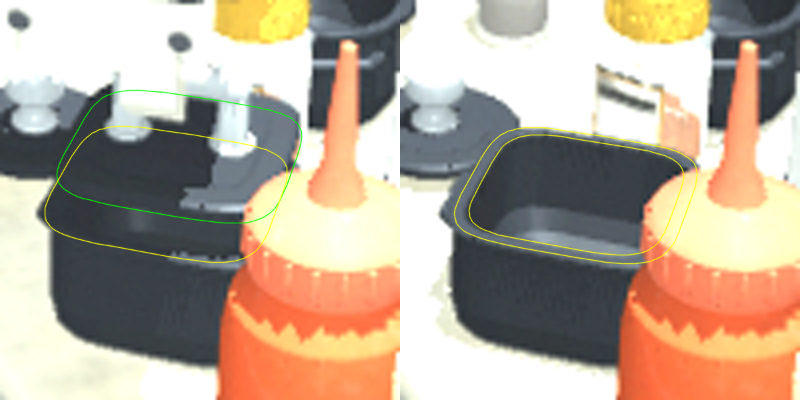

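View pics/pside2.png

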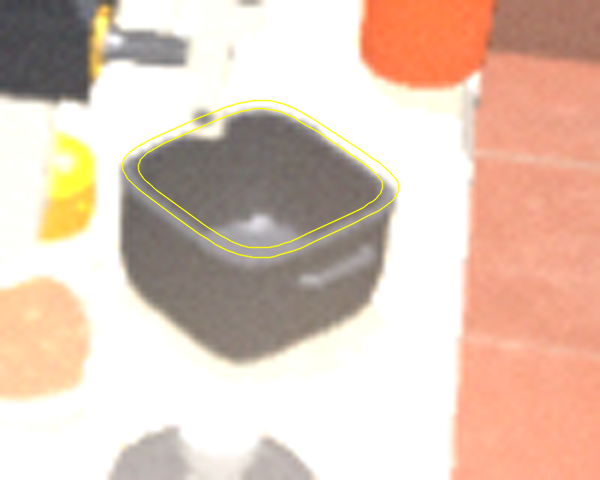

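View pics/pwrist6.png

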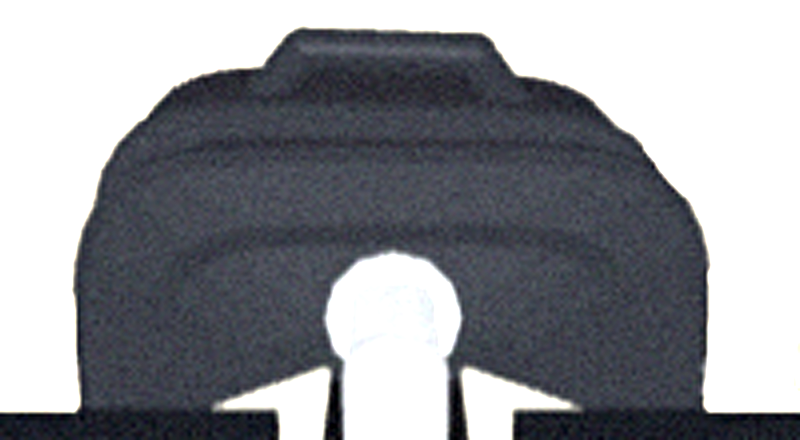

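Run:
```python
from ov import *
draw('wrist6',[('sq',43,43,435.9,-33.5,138,71.5,G),('sq',43,43,435,-33.5,48,54,Y),('sq',42,42,435,-33.5,48,3,Rr)],'o6',(220,140,420,250),4)
im=cv2.imread('pics/o6.png').astype(float); cv2.imwrite('pics/o6.png',np.clip(im*1.8-40,0,255).astype(np.uint8))
```

```text
(no output)
```

View pics/o6.png

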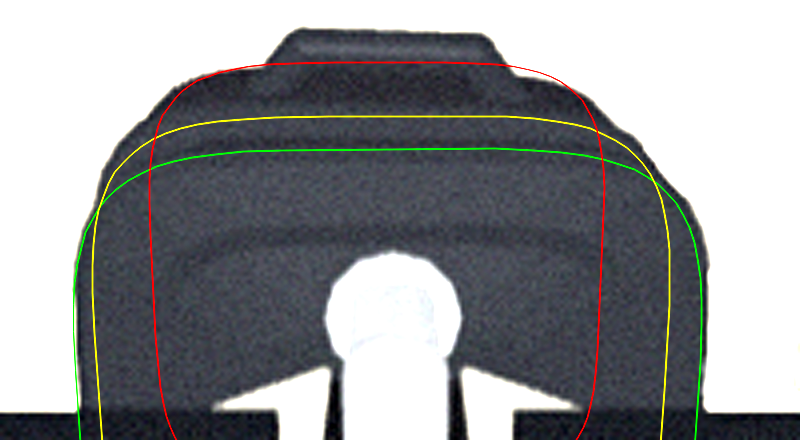

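With the pot's wall bottom included, the models fit: lid ≈(436,-33), pot ≈(435,-33.5). Lowering.

```bash
python3 -m handwheel '{"translation":[[-0.006,-0.004,-0.03],[0,0,-0.025],[0,0,-0.02],[0,0,-0.013],[0,0,-0.013],[0,0,-0.01],[0,0,0],[0,0,0]],"twist":[0,0,0,0,0,0,0,0]}'
python3 - <<'E'
from h import *
look(['scene','side'],'7',[L[3],L[7]])
o=get_obs();print(o['tool_pos'],o['tcp_rot'],o['contact_force'])
E
```

```text
time: 14.95
tool_pos: [428.5, -28.1, 95.3]
tcp_rot: [3.128, -0.028, 0.839]
contact_force: [-1.6, -0.2, 2.3]
grip_width: 11.4
scene lid_square_grip [([430.0, -37.0, 83.0], 0.92)]
side pot_square_mouth [([436.0, -31.0, 52.0], 0.71)]
side lid_square_grip [([437.0, -30.0, 79.0], 0.85), ([436.0, 95.0, 37.0], 0.58)]
15.25 [428.6 -28.2  95.2]
[428.60826528 -28.15907538  95.16597601] [ 3.12776975 -0.02846342  0.83841027] [-0.64362626 -0.77686415  3.53718795]
```

Height is 95.2 (expected 94.9) and the lid is resting. Releasing.

```bash
python3 -m handwheel '{"translation":[[0,0,-0.003],[0,0,0],[0,0,0],[0,0,0],[0,0,0],[0,0,0],[0,0,0.1],[0,0,0.2]],"twist":[0,0,0,0,0,0,0,0]}' 150
python3 - <<'E'
from ov import *
look(['scene','side'],'8',[L[3],L[7]])
its=[('sq',43,43,435,-33.5,138,54+6,G),('sq',43,43,435,-33.5,48,54,Y)]
draw('scene8',its,'pa',(300,220,400,320),4);draw('side8',its,'pb',(330,110,430,210),4)
cv2.imwrite('pics/pp8.png',np.hstack([cv2.imread('pics/pa.png'),cv2.imread('pics/pb.png')]))
E
```

```text
time: 16.25
tool_pos: [428.0, -27.9, 138.8]
tcp_rot: [3.131, -0.027, 0.838]
contact_force: [0.1, -0.4, -1.1]
grip_width: 37.5
scene lid_square_grip [([437.0, -39.0, 82.0], 0.94)]
side pot_square_mouth [([436.0, -33.0, 50.0], 0.57)]
side lid_square_grip [([436.0, -32.0, 80.0], 0.92)]
16.55 [428.2 -28.  138.3]
```

View pics/pp8.png

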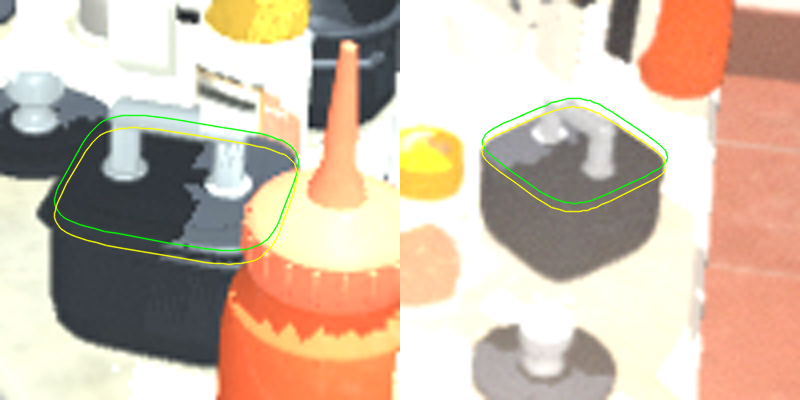

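The square lid looks seated: the overlay matches, and the network puts the grip at about 81 (expected 82). Next is the small lid, with jaws along y.

```bash
python3 -m handwheel '{"translation":[[0,0.1,0],[0.007,0.15,0],[0.01,0.15,0],[0.01,0.15,0],[0.01,0.15,0],[0,0.135,0],[0,0,0],[0,0,0]],"twist":[0.1,0.1,0.1,0.1,0.067,0,0,0]}' 90
python3 - <<'E'
from ov import *
look(['wrist'],'9',[L[5]])
draw('wrist9',[('el',39,39,434,97,0,11,G),('el',14,14,434,97,0,46,Y)],'o9',(180,60,460,340),2.5)
E
```

```text
time: 17.55
tool_pos: [429.5, 100.4, 130.6]
tcp_rot: [-3.139, -0.026, 1.595]
contact_force: [0.2, -0.0, 1.2]
grip_width: 59.8
wrist lid_small_grip [([429.0, 95.0, 29.0], 0.81)]
17.65 [429.7 100.1 130.9]
```

View pics/o9.png

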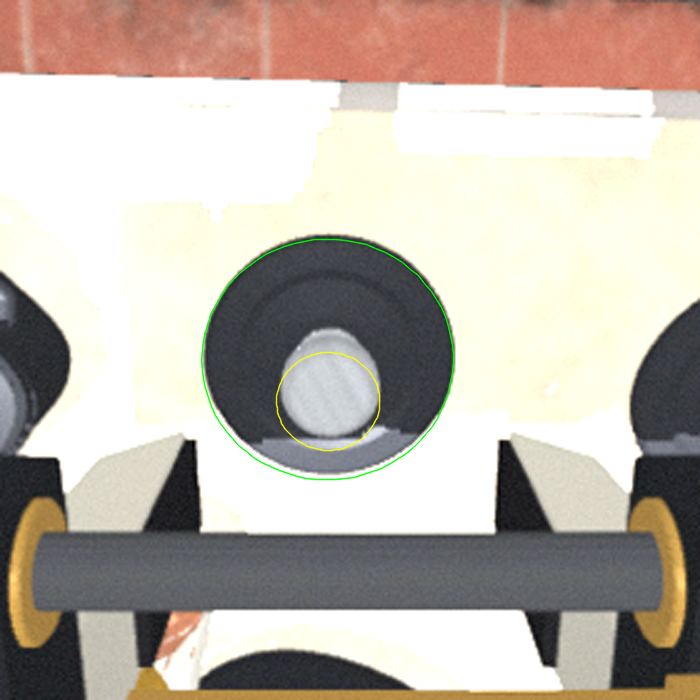

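```bash
python3 -m handwheel '{"translation":[[0.022,-0.02,-0.16],[0,0,-0.16],[0,0,-0.15],[0,0,-0.08],[0,0,-0.035],[0,0,0],[0,0,0],[0,0,0]],"twist":[0,0,0,0,0,0,0,0]}' 90
python3 -c "
from h import *
cap('side','side10')"
```

```text
time: 18.65
tool_pos: [435.4, 93.9, 42.7]
tcp_rot: [3.138, -0.026, 1.589]
contact_force: [-0.1, -0.7, -0.5]
grip_width: 59.8
```

View pics/side10.png

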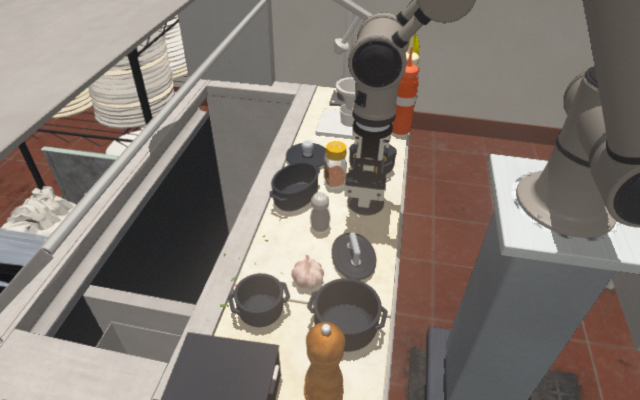

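```bash
python3 -m handwheel '{"translation":[[-0.014,0.02,-0.004],[0,0,0],[0,0,0],[0,0,0],[0,0,0],[0,0,0],[0,0,0],[0,0,0]],"twist":[0,0,0,0,0,0,0,0]}' 255
python3 -m handwheel '{"translation":[[0,0,0.02],[0,0,0.05],[0,0,0.1],[0,0,0.25],[0,0,0.25],[0,0.1,0.2],[0.1,0.3,0],[0.13,0.33,0]],"twist":[0,0,0,0,0,0,0,0]}'
```

```text
time: 19.7
tool_pos: [433.3, 97.4, 42.6]
tcp_rot: [3.137, -0.026, 1.589]
contact_force: [-0.4, 0.1, 0.7]
grip_width: 27.0
time: 20.7
tool_pos: [466.7, 206.6, 180.4]
tcp_rot: [3.137, -0.026, 1.583]
contact_force: [0.9, -0.7, -2.1]
grip_width: 27.4
```

Run:
```python
from h import *
c=np.load('pics/side10.npy',allow_pickle=True).item()
for z in(0,60,100,150): print(z,unproj(c,[[195,335],[280,345],[325,330]],z).round()[:,:2].tolist())
c=np.load('pics/scene0.npy',allow_pickle=True).item()
for z in(0,60,100,150): print(z,unproj(c,[[258,128],[300,140],[240,165],[240,118]],z).round()[:,:2].tolist())
c=np.load('pics/wrist2.npy',allow_pickle=True).item()
for z in(0,60,100,150): print(z,unproj(c,[[320,10],[258,15]],z).round()[:,:2].tolist())
```

```text
0 [[665.0, 468.0], [527.0, 457.0], [462.0, 416.0]]
60 [[641.0, 501.0], [515.0, 492.0], [456.0, 454.0]]
100 [[624.0, 524.0], [507.0, 515.0], [452.0, 480.0]]
150 [[604.0, 552.0], [497.0, 543.0], [447.0, 512.0]]
0 [[615.0, 924.0], [694.0, 743.0], [456.0, 603.0], [596.0, 1074.0]]
60 [[551.0, 727.0], [620.0, 570.0], [413.0, 449.0], [535.0, 857.0]]
100 [[509.0, 596.0], [570.0, 455.0], [385.0, 346.0], [494.0, 713.0]]
150 [[456.0, 432.0], [509.0, 310.0], [349.0, 217.0], [443.0, 533.0]]
0 [[516.0, 505.0], [445.0, 500.0]]
60 [[516.0, 491.0], [454.0, 487.0]]
100 [[515.0, 482.0], [461.0, 479.0]]
150 [[515.0, 471.0], [469.0, 468.0]]
```

```bash
python3 -m handwheel '{"translation":[[0.14,0.25,0],[0.14,0.25,0],[0.14,0.25,0],[0.14,0.25,-0.1],[0.14,0.25,-0.1],[0,0,-0.1],[0,0,0],[0,0,0]],"twist":[0,0,0,0,0,0,0,0]}'
python3 - <<'E'
from ov import *
look(['wrist','scene','side'],'11',[L[1],L[5]])
o=get_obs(); print(o['tool_pos'],o['tcp_rot']); x,y,z=o['tool_pos']; u=z-42.6
draw('wrist11',[('el',39,39,x,y,0,u+11,G),('el',39,39,576,399,0,52,Y),('el',38,38,576,399,0,3,Rr)],'o11',(180,60,460,300),2.8)
E
```

```text
time: 21.7
tool_pos: [572.7, 401.8, 135.9]
tcp_rot: [3.138, -0.024, 1.586]
contact_force: [0.6, 0.1, -1.3]
grip_width: 27.1
wrist lid_small_grip [([570.0, 401.0, 123.0], 0.75)]
scene pot_small_mouth [([579.0, 398.0, 54.0], 0.56)]
scene lid_small_grip [([575.0, 399.0, 131.0], 0.83)]
side pot_small_mouth [([576.0, 399.0, 49.0], 0.74)]
side lid_small_grip [([575.0, 401.0, 130.0], 0.81)]
22.15 [572.9 402.3 135.5]
[572.9249428 402.3316831 135.4817956] [ 3.13739981 -0.02431207  1.58678496]
```

View pics/o11.png

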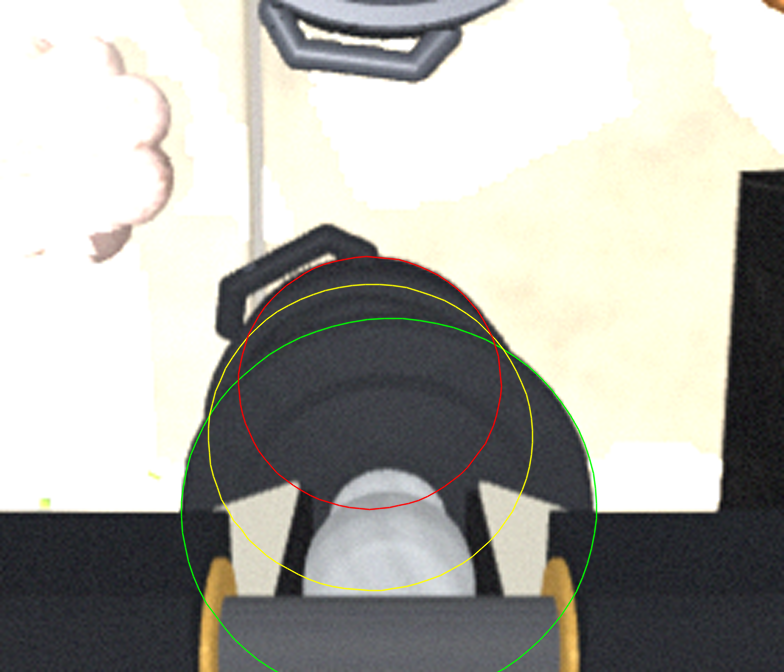

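The models fit the picture within about 1 mm, so the shift needed is (+3,-3).

```bash
python3 -m handwheel '{"translation":[[0.02,-0.021,-0.08],[0,0,-0.08],[0,0,-0.06],[0,0,-0.03],[0,0,-0.01],[0,0,0],[0,0,0],[0,0,0]],"twist":[0,0,0,0,0,0,0,0]}'
```

```text
time: 23.15
tool_pos: [575.9, 398.9, 93.1]
tcp_rot: [3.138, -0.024, 1.587]
contact_force: [-0.6, -0.5, -2.2]
grip_width: 27.3
```

```bash
python3 -m handwheel '{"translation":[[0,0,-0.015],[0,0,-0.013],[0,0,-0.013],[0,0,-0.008],[0,0,0],[0,0,0],[0,0,0],[0,0,0]],"twist":[0,0,0,0,0,0,0,0]}'
```

```text
time: 24.15
tool_pos: [576.2, 399.1, 86.8]
tcp_rot: [3.137, -0.025, 1.587]
contact_force: [-1.3, -0.7, 0.4]
grip_width: 26.9
```

```bash
python3 -m handwheel '{"translation":[[0,0,-0.002],[0,0,0],[0,0,0],[0,0,0],[0,0,0],[0,0,0.1],[0,0,0.3],[0,0,0.3]],"twist":[0,0,0,0,0,0,0,0]}' 90
python3 - <<'E'
from ov import *
look(['scene','side'],'12',[L[1],L[5]])
its=[('el',39,39,576,399,0,58,G),('el',39,39,576,399,0,52,Y)]
draw('scene12',its,'pa',(270,140,370,240),4);draw('side12',its,'pb',(210,260,310,360),4)
cv2.imwrite('pics/pp12.png',np.hstack([cv2.imread('pics/pa.png'),cv2.imread('pics/pb.png')]))
E
```

```text
time: 25.15
tool_pos: [574.8, 398.2, 191.8]
tcp_rot: [-3.141, -0.022, 1.587]
contact_force: [0.7, 0.3, 0.8]
grip_width: 59.4
scene pot_small_mouth [([576.0, 400.0, 53.0], 0.84), ([432.0, 400.0, 65.0], 0.26)]
scene lid_small_grip [([580.0, 399.0, 78.0], 0.86)]
25.45 [574.3 398.  188.9]
```

View pics/pp12.png

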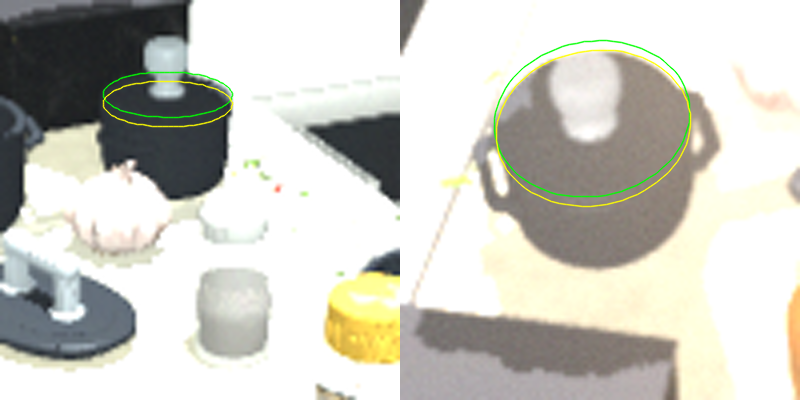

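The small lid is seated at the expected depth. Next is the oval lid.

```bash
python3 -m handwheel '{"translation":[[-0.13,-0.14,0],[-0.13,-0.14,0],[-0.13,-0.14,0],[-0.13,-0.14,0],[-0.13,-0.14,-0.1],[-0.13,-0.14,-0.1],[-0.13,-0.14,-0.1],[0,0,-0.1]],"twist":[-0.1,-0.1,-0.1,-0.1,-0.1,-0.1,-0.1,-0.08]}' 90
python3 - <<'E'
from ov import *
look(['wrist'],'13',[L[6]])
draw('wrist13',[('el',58,41,438,252,111,11,G),('sq',27,6,438,252,111,46,Y)],'o13',(180,60,460,340),2.5)
o=get_obs(); print(o['tool_pos'],o['tcp_rot'])
E
```

```text
time: 26.45
tool_pos: [428.0, 244.2, 117.5]
tcp_rot: [-3.132, -0.005, 0.321]
contact_force: [0.1, 0.2, 0.2]
grip_width: 59.5
wrist lid_oval_grip [([438.0, 247.0, 33.0], 0.92)]
26.55 [428.4 244.8 116.8]
[428.43640437 244.79771717 116.81739923] [-3.13161127 -0.00331053  0.32552292]
```

View pics/o13.png

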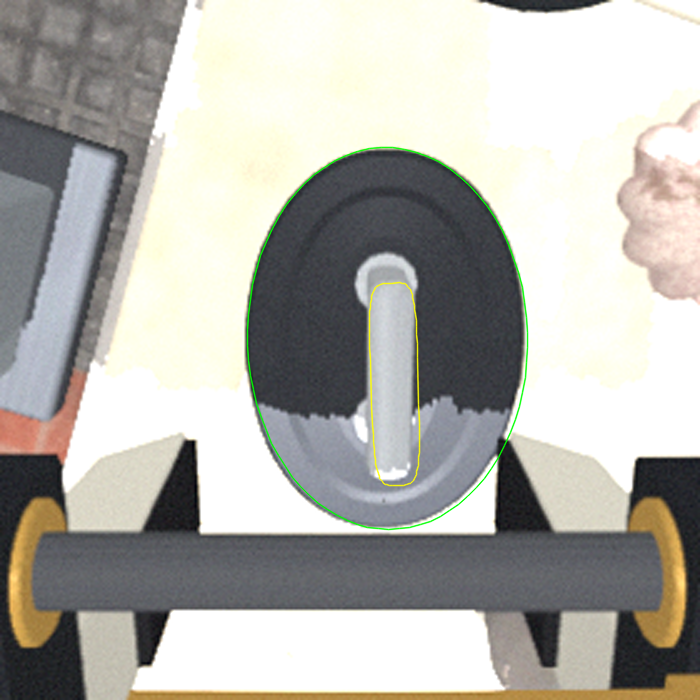

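```bash
python3 -m handwheel '{"translation":[[0.03,0.02,-0.08],[0.03,0.025,-0.15],[0,0,-0.15],[0,0,-0.07],[0,0,-0.03],[0,0,0],[0,0,0],[0,0,0]],"twist":[0.021,0,0,0,0,0,0,0]}' 90
```

```text
time: 27.55
tool_pos: [440.9, 253.9, 42.7]
tcp_rot: [-3.132, -0.007, 0.377]
contact_force: [-0.1, 0.3, -0.3]
grip_width: 59.3
```

```bash
python3 -m handwheel '{"translation":[[-0.022,-0.012,0],[0,0,0],[0,0,0],[0,0,0],[0,0,0],[0,0,0],[0,0,0],[0,0,0]],"twist":[-0.009,0,0,0,0,0,0,0]}' 255
python3 -m handwheel '{"translation":[[0,0,0.02],[0,0,0.05],[0,0,0.1],[0,0,0.25],[0,0,0.25],[0,0,0.25],[0.1,-0.1,0.05],[0.2,-0.2,0]],"twist":[0,0,0,0,-0.05,-0.1,-0.1,-0.1]}'
```

```text
time: 28.55
tool_pos: [437.7, 252.1, 43.5]
tcp_rot: [-3.132, -0.009, 0.362]
contact_force: [-0.6, -1.2, 0.4]
grip_width: 11.6
time: 29.55
tool_pos: [480.9, 207.5, 199.8]
tcp_rot: [-3.127, -0.01, -0.2]
contact_force: [0.9, -0.6, -2.0]
grip_width: 11.5
```

```bash
python3 -m handwheel '{"translation":[[0.165,-0.18,0],[0.165,-0.18,0],[0.165,-0.18,0],[0.165,-0.18,-0.1],[0,0,-0.15],[0,0,-0.15],[0,0,0],[0,0,0]],"twist":[-0.05,-0.05,-0.02,0,0,0,0,0]}'
python3 - <<'E'
from ov import *
look(['wrist','scene','side'],'14',[L[2],L[6]])
o=get_obs(); print(o['tool_pos'],o['tcp_rot']); x,y,z=o['tool_pos']; u=z-43.5; ya=np.degrees(o['tcp_rot'][2])+90
draw('wrist14',[('el',58,41,x,y,ya,u+11,G),('el',58,41,582,98,67,56,Y),('el',57,40,582,98,67,3,Rr)],'o14',(180,40,460,300),2.5)
E
```

```text
time: 30.55
tool_pos: [584.7, 93.1, 148.4]
tcp_rot: [-3.123, -0.02, -0.4]
contact_force: [-0.5, -0.6, -2.2]
grip_width: 11.7
wrist lid_oval_grip [([586.0, 90.0, 142.0], 0.71)]
scene lid_oval_grip [([582.0, 93.0, 142.0], 0.83)]
side pot_oval_mouth [([583.0, 106.0, 56.0], 0.94)]
side lid_oval_grip [([585.0, 95.0, 139.0], 0.92), ([578.0, 400.0, 80.0], 0.67)]
31.0 [584.3  93.  147.1]
[584.33758008  93.00219944 147.12254378] [-3.12370416 -0.01859747 -0.40044895]
```

View pics/o14.png

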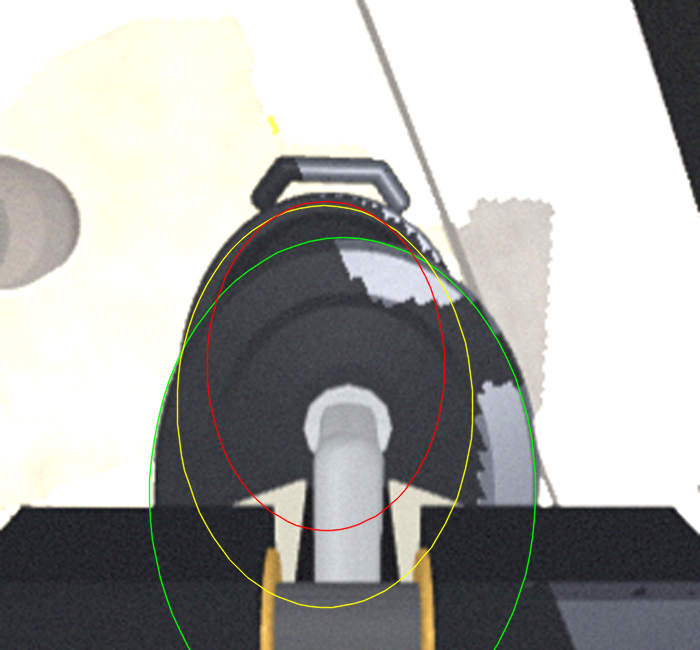

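```bash
python3 -m handwheel '{"translation":[[-0.015,0.045,-0.08],[0,0,-0.08],[0,0,-0.07],[0,0,-0.04],[0,0,0],[0,0,0],[0,0,0],[0,0,0]],"twist":[0,0,0,0,0,0,0,0]}'
python3 - <<'E'
from ov import *
look(['wrist'],'15',[])
o=get_obs(); print(o['tool_pos'],o['tcp_rot']); x,y,z=o['tool_pos']; u=z-43.5; ya=np.degrees(o['tcp_rot'][2])+90
draw('wrist15',[('el',58,41,x,y,ya,u+11,G),('el',58,41,583,100,67,56,Y),('el',57,40,583,100,67,3,Rr)],'o15',(180,40,460,300),2.5)
E
```

```text
time: 32.0
tool_pos: [581.8, 100.3, 103.3]
tcp_rot: [-3.124, -0.018, -0.4]
contact_force: [0.0, 0.2, -2.1]
grip_width: 12.0
32.05 [581.8 100.3 103.3]
[581.77289068 100.25603123 103.33126213] [-3.12400013 -0.01798598 -0.40030904]
```

View pics/o15.png

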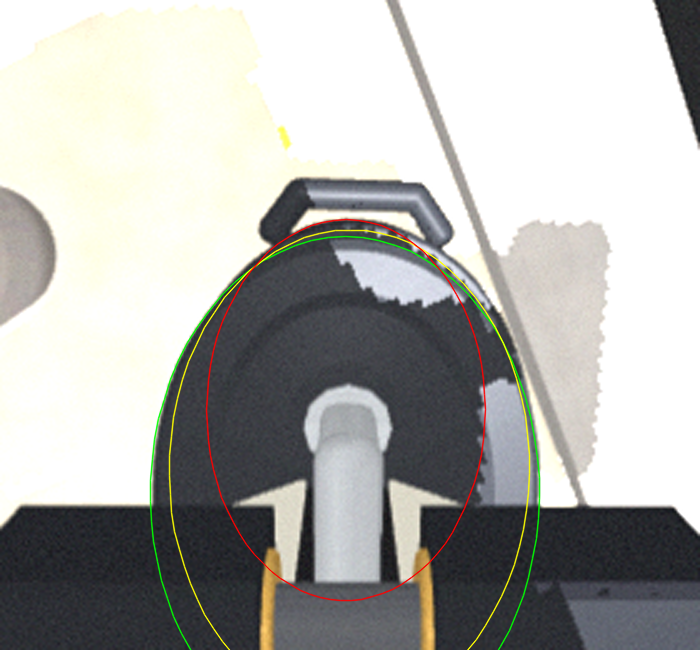

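The far lug and rim show slightly right of the lid, so I'll trim yaw −1° and about 1 mm, then lower.

```bash
python3 -m handwheel '{"translation":[[0.006,-0.002,-0.02],[0,0,-0.02],[0,0,-0.013],[0,0,-0.013],[0,0,-0.013],[0,0,-0.008],[0,0,0],[0,0,0]],"twist":[-0.012,0,0,0,0,0,0,0]}'
```

```text
time: 33.05
tool_pos: [583.0, 100.0, 92.0]
tcp_rot: [-3.123, -0.02, -0.42]
contact_force: [-0.4, 0.2, -0.8]
grip_width: 12.0
```

```bash
python3 -m handwheel '{"translation":[[0,0,-0.008],[0,0,-0.005],[0,0,0],[0,0,0],[0,0,0],[0,0,0],[0,0,0],[0,0,0]],"twist":[0,0,0,0,0,0,0,0]}'
python3 -m handwheel '{"translation":[[0,0,0],[0,0,0],[0,0,0],[0,0,0],[0,0,0],[0,0,0],[0,0,0.1],[0,0,0.3]],"twist":[0,0,0,0,0,0,0,0]}' 170
python3 - <<'E'
from ov import *
look(['scene','side'],'16',[L[2],L[6]])
its=[('el',58,41,583,100,66.5,62,G),('el',58,41,583,100,66.5,56,Y)]
draw('scene16',its,'pa',(320,180,420,280),4);draw('side16',its,'pb',(250,140,350,240),4)
cv2.imwrite('pics/pp16.png',np.hstack([cv2.imread('pics/pa.png'),cv2.imread('pics/pb.png')]))
E
```

```text
time: 34.05
tool_pos: [583.3, 100.0, 91.6]
tcp_rot: [-3.123, -0.021, -0.42]
contact_force: [-0.9, -0.4, 2.2]
grip_width: 11.8
time: 35.05
tool_pos: [582.0, 99.8, 150.0]
tcp_rot: [-3.125, -0.015, -0.42]
contact_force: [0.2, 0.3, 0.2]
grip_width: 30.6
scene lid_oval_grip [([584.0, 96.0, 87.0], 0.73), ([513.0, 180.0, 0.0], 0.72)]
side pot_oval_mouth [([581.0, 106.0, 58.0], 0.74)]
side lid_oval_grip [([583.0, 101.0, 83.0], 0.85)]
35.35 [582.8  99.9 150.3]
```

View pics/pp16.png

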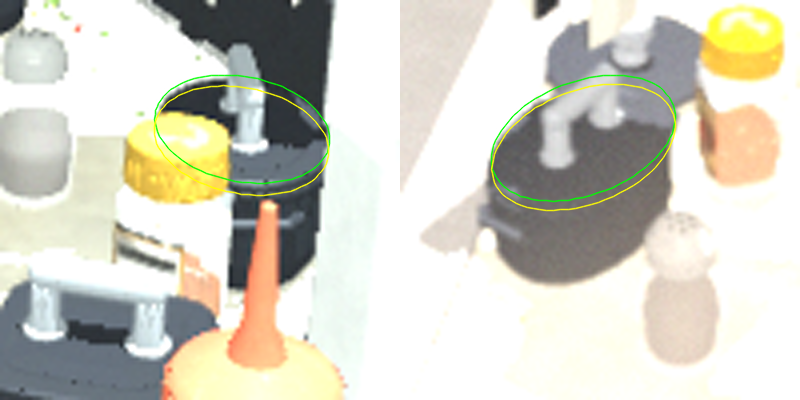

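Oval lid is seated at the expected depth. Last is the large lid, with jaws along x.

```bash
python3 -m handwheel '{"translation":[[0,-0.2,0.05],[0.007,-0.25,0],[0.007,-0.25,0],[0.007,-0.235,-0.05],[0.007,0,-0.07],[0,0,-0.07],[0,0,0],[0,0,0]],"twist":[0.09,0.09,0.087,0,0,0,0,0]}' 90
python3 - <<'E'
from ov import *
look(['wrist'],'17',[L[4]])
draw('wrist17',[('el',52,52,587.5,-40.5,0,11,G),('el',14,14,587.5,-40.5,0,46,Y)],'o17',(180,60,460,340),2.5)
o=get_obs(); print(o['tool_pos'],o['tcp_rot'])
E
```

```text
time: 36.35
tool_pos: [582.8, -41.0, 121.3]
tcp_rot: [-3.122, -0.005, 0.016]
contact_force: [0.5, 0.2, -0.6]
grip_width: 59.7
wrist lid_large_grip [([586.0, -38.0, 39.0], 0.75)]
36.45 [582.9 -41.1 121.6]
[582.85528826 -41.131368   121.57242434] [-3.1219931  -0.00531498  0.0164655 ]
```

View pics/o17.png

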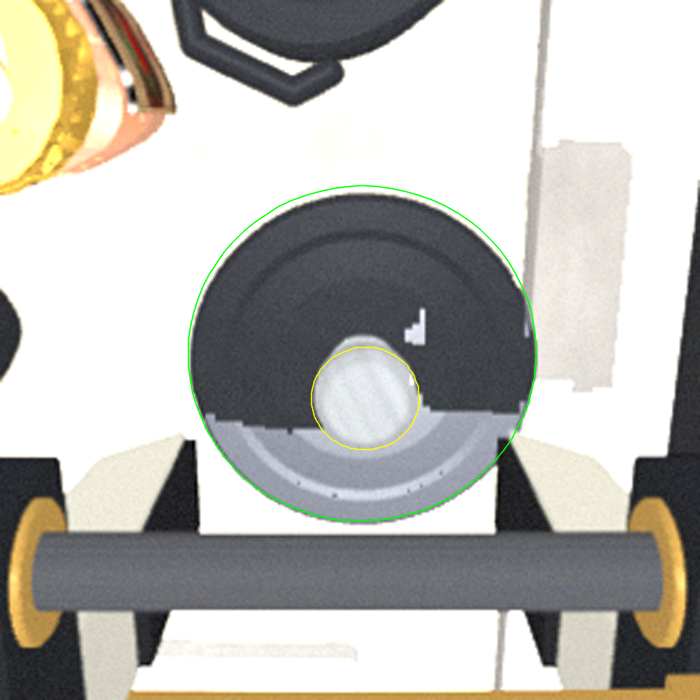

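```bash
python3 -m handwheel '{"translation":[[0.02,0,-0.15],[0,0,-0.15],[0,0,-0.12],[0,0,-0.07],[0,0,-0.03],[0,0,0],[0,0,0],[0,0,0]],"twist":[0,0,0,0,0,0,0,0]}' 90
python3 -c "
from h import *
cap('side','side18')"
```

```text
time: 37.45
tool_pos: [589.0, -39.7, 46.1]
tcp_rot: [-3.124, -0.015, 0.019]
contact_force: [0.5, -1.1, 0.1]
grip_width: 59.2
```

View pics/side18.png

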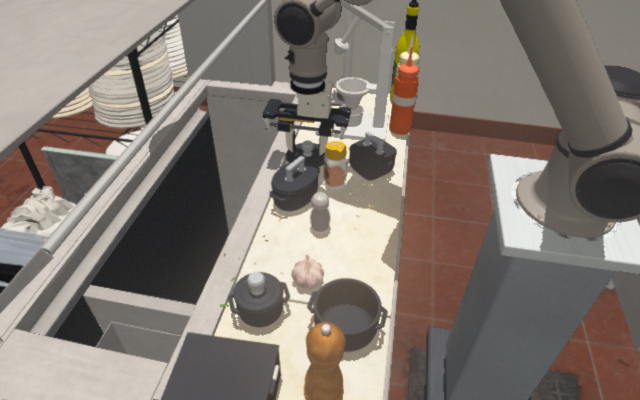

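```bash
python3 -m handwheel '{"translation":[[-0.008,-0.007,-0.025],[0,0,0],[0,0,0],[0,0,0],[0,0,0],[0,0,0],[0,0,0],[0,0,0]],"twist":[0,0,0,0,0,0,0,0]}' 90
python3 -m handwheel '{"translation":[[0,0,0],[0,0,0],[0,0,0],[0,0,0],[0,0,0],[0,0,0],[0,0,0],[0,0,0]],"twist":[0,0,0,0,0,0,0,0]}' 255
python3 -m handwheel '{"translation":[[0,0,0.02],[0,0,0.05],[0,0,0.1],[0,0,0.25],[0,0,0.25],[0,0,0.25],[-0.05,0.15,0.05],[-0.1,0.28,0]],"twist":[0,0,0,0,0,0,0,0]}'
```

```text
time: 38.5
tool_pos: [587.9, -41.0, 42.5]
tcp_rot: [-3.124, -0.015, 0.019]
contact_force: [-0.3, -0.6, -0.1]
grip_width: 59.7
time: 39.5
tool_pos: [588.0, -41.0, 42.5]
tcp_rot: [-3.124, -0.015, 0.019]
contact_force: [0.9, -0.4, -0.5]
grip_width: 27.1
time: 40.5
tool_pos: [563.6, 23.9, 195.9]
tcp_rot: [-3.124, -0.016, 0.015]
contact_force: [0.2, 0.7, -2.3]
grip_width: 26.9
```

```bash
python3 -m handwheel '{"translation":[[-0.1,0.28,0],[-0.1,0.28,0],[-0.1,0.28,0],[-0.1,0.28,0],[-0.1,0.28,0],[-0.1,0.28,0],[-0.1,0.28,0],[-0.1,0.28,0]],"twist":[0,0,0,0,0,0,0,0]}'
python3 -m handwheel '{"translation":[[-0.07,0.22,0],[0,0,-0.1],[0,0,-0.15],[0,0,-0.1],[0,0,0],[0,0,0],[0,0,0],[0,0,0]],"twist":[0,0,0,0,0,0,0,0]}'
python3 - <<'E'
from ov import *
look(['wrist','scene','side'],'19',[L[0],L[4]])
o=get_obs(); print(o['tool_pos'],o['tcp_rot']); x,y,z=o['tool_pos']; u=z-42.5
draw('wrist19',[('el',52,52,x,y,0,u+11,G),('el',52,52,430,400,0,62,Y),('el',51,51,430,400,0,3,Rr)],'o19',(180,0,460,280),2.5)
E
```

```text
time: 41.5
tool_pos: [426.7, 375.4, 192.0]
tcp_rot: [-3.125, -0.003, 0.017]
contact_force: [0.3, 0.7, -2.5]
grip_width: 27.1
time: 42.5
tool_pos: [408.6, 411.0, 135.9]
tcp_rot: [-3.128, 0.003, 0.023]
contact_force: [-0.2, -0.5, -2.5]
grip_width: 27.1
wrist lid_large_grip [([409.0, 411.0, 132.0], 0.87)]
scene pot_large_mouth [([432.0, 403.0, 65.0], 0.71)]
scene lid_large_grip [([408.0, 404.0, 130.0], 0.81)]
side pot_large_mouth [([429.0, 402.0, 61.0], 0.55), ([583.0, 103.0, 83.0], 0.47)]
side lid_large_grip [([405.0, 412.0, 127.0], 0.56)]
42.95 [408.1 410.9 135.2]
[408.13017747 410.93032914 135.22788324] [-3.12832037  0.00361097  0.02355026]
```

View pics/o19.png

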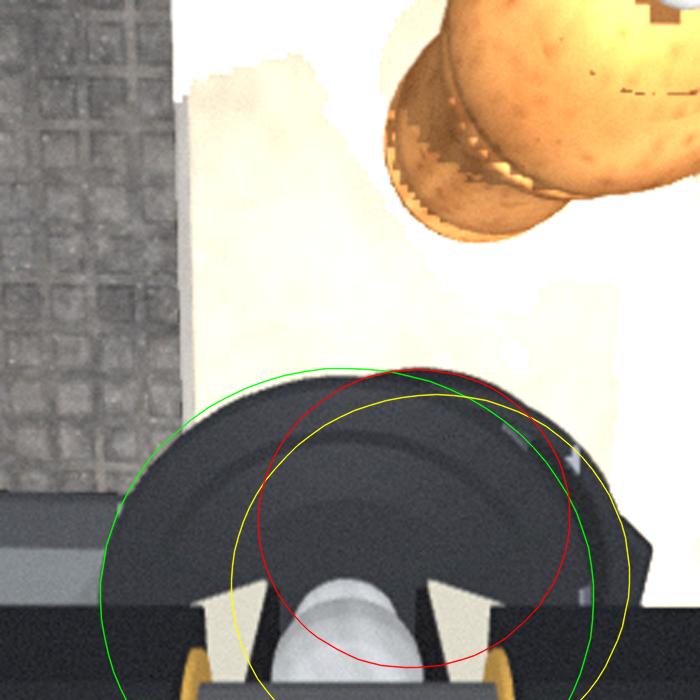

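I overshot by (−22,+11), so I'll correct at this height and descend part way.

```bash
python3 -m handwheel '{"translation":[[0.08,-0.04,0],[0.06,-0.027,0],[0,0,-0.06],[0,0,-0.06],[0,0,-0.03],[0,0,0],[0,0,0],[0,0,0]],"twist":[0,0,0,0,0,0,0,0]}'
python3 - <<'E'
from ov import *
look(['wrist'],'20',[])
o=get_obs(); print(o['tool_pos'],o['tcp_rot']); x,y,z=o['tool_pos']; u=z-42.5
draw('wrist20',[('el',52,52,x,y,0,u+11,G),('el',52,52,430,400,0,62,Y),('el',51,51,430,400,0,3,Rr)],'o20',(180,0,460,280),2.5)
E
```

```text
time: 43.95
tool_pos: [430.4, 399.9, 110.5]
tcp_rot: [-3.129, 0.005, 0.024]
contact_force: [0.3, 1.3, -1.5]
grip_width: 27.4
44.0 [430.5 400.  110.5]
[430.47995417 399.96398683 110.52954275] [-3.1288611   0.00444712  0.02345773]
```

View pics/o20.png

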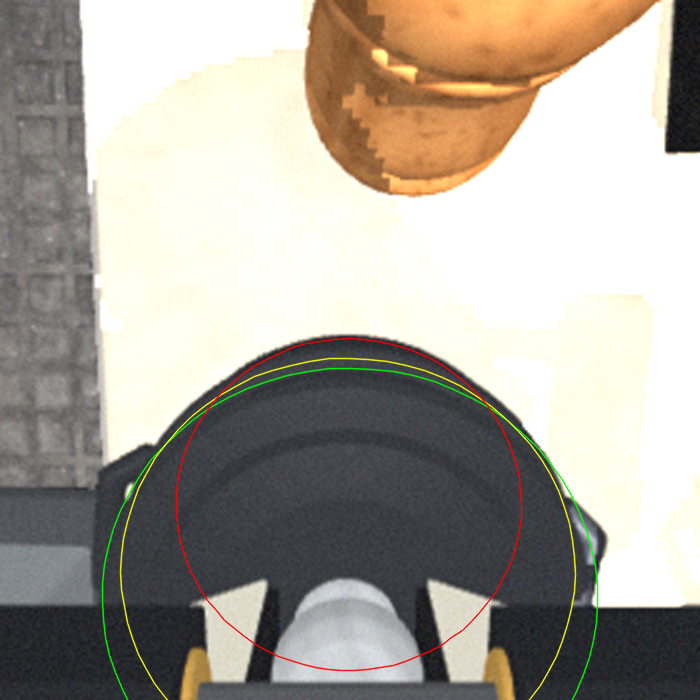

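```bash
python3 -m handwheel '{"translation":[[0,0.007,-0.025],[0,0,-0.025],[0,0,-0.015],[0,0,-0.013],[0,0,-0.013],[0,0,-0.006],[0,0,0],[0,0,0]],"twist":[0,0,0,0,0,0,0,0]}'
```

```text
time: 45.0
tool_pos: [430.6, 401.4, 97.2]
tcp_rot: [-3.128, 0.003, 0.024]
contact_force: [-0.4, -1.0, -2.2]
grip_width: 27.0
```

```bash
python3 -m handwheel '{"translation":[[0,0,-0.008],[0,0,-0.006],[0,0,0],[0,0,0],[0,0,0],[0,0,0],[0,0,0],[0,0,0]],"twist":[0,0,0,0,0,0,0,0]}'
```

```text
time: 46.0
tool_pos: [430.7, 401.5, 96.9]
tcp_rot: [-3.127, 0.002, 0.024]
contact_force: [-2.3, -0.0, 3.0]
grip_width: 27.2
```

```bash
python3 -m handwheel '{"translation":[[0,0,0],[0,0,0],[0,0,0],[0,0,0],[0,0,0],[0,0,0.1],[0,0,0.3],[0,0,0.3]],"twist":[0,0,0,0,0,0,0,0]}' 90
python3 -m handwheel '{"translation":[[0.05,-0.3,0.1],[0.1,-0.3,0.1],[0.1,-0.3,0.1],[0.1,-0.3,0.1],[0.1,-0.1,0.1],[0,0,0],[0,0,0],[0,0,0]],"twist":[0,0,0,0,0,0,0,0]}'
python3 - <<'E'
from ov import *
look(['wrist','scene','side'],'21')
its=[('sq',43,43,435,-33.5,138,54+6,G),('el',39,39,576,399,0,58,G),('el',58,41,583,100,66.5,62,G),('el',52,52,430,400.5,0,68,G)]
draw('side21',its,'s21',(200,80,440,380),2);draw('scene21',its,'c21',(200,140,440,320),3);draw('wrist21',its,'w21',None,1.25)
E
```

```text
time: 47.0
tool_pos: [430.0, 400.6, 202.5]
tcp_rot: [-3.13, 0.006, 0.024]
contact_force: [0.5, 0.3, -0.5]
grip_width: 59.1
time: 48.0
tool_pos: [498.7, 202.4, 291.4]
tcp_rot: [-3.124, -0.01, 0.027]
contact_force: [-0.4, 0.8, 0.3]
grip_width: 59.3
wrist pot_large_mouth [([519.0, 179.0, 1.0], 0.71)]
wrist salt_shaker [([516.0, 181.0, 0.0], 0.76)]
wrist spice_jar [([506.0, 32.0, -1.0], 0.84)]
scene pot_large_mouth [([430.0, 400.0, 64.0], 0.94)]
scene pot_small_mouth [([582.0, 396.0, 54.0], 0.85)]
scene lid_large_grip [([427.0, 397.0, 91.0], 0.83)]
scene lid_small_grip [([578.0, 396.0, 78.0], 0.94)]
scene lid_oval_grip [([584.0, 97.0, 87.0], 0.92)]
scene lid_square_grip [([435.0, -36.0, 84.0], 0.84)]
scene salt_shaker [([515.0, 179.0, -2.0], 0.83)]
scene spice_jar [([511.0, 37.0, -0.0], 0.63)]
side pot_oval_mouth [([581.0, 104.0, 58.0], 0.66)]
side pot_square_mouth [([511.0, 186.0, 4.0], 0.66), ([435.0, -33.0, 53.0], 0.64)]
side lid_large_grip [([431.0, 403.0, 91.0], 0.94)]
side lid_small_grip [([576.0, 397.0, 84.0], 0.7), ([581.0, 102.0, 56.0], 0.41)]
side lid_oval_grip [([583.0, 101.0, 81.0], 0.96)]
side lid_square_grip [([439.0, -31.0, 79.0], 0.65), ([428.0, 399.0, 91.0], 0.2)]
side salt_shaker [([514.0, 184.0, 2.0], 0.66)]
side spice_jar [([512.0, 38.0, 1.0], 0.7), ([515.0, 186.0, 1.0], 0.35)]
49.65 [499.5 201.6 291.8]
```

View pics/s21.png

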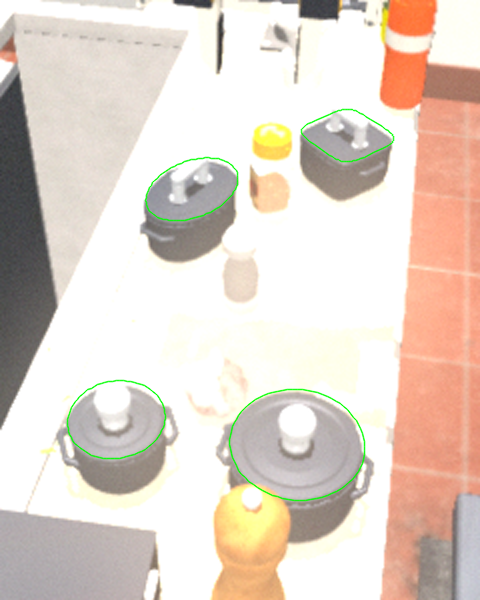

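View pics/c21.png

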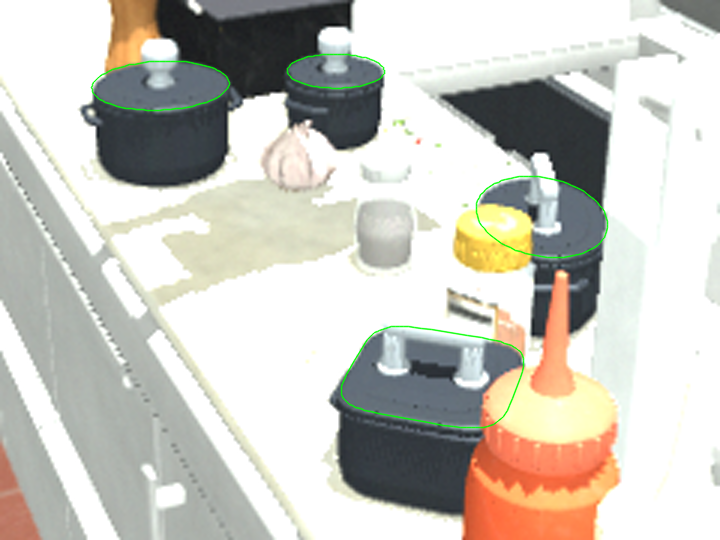

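View pics/w21.png

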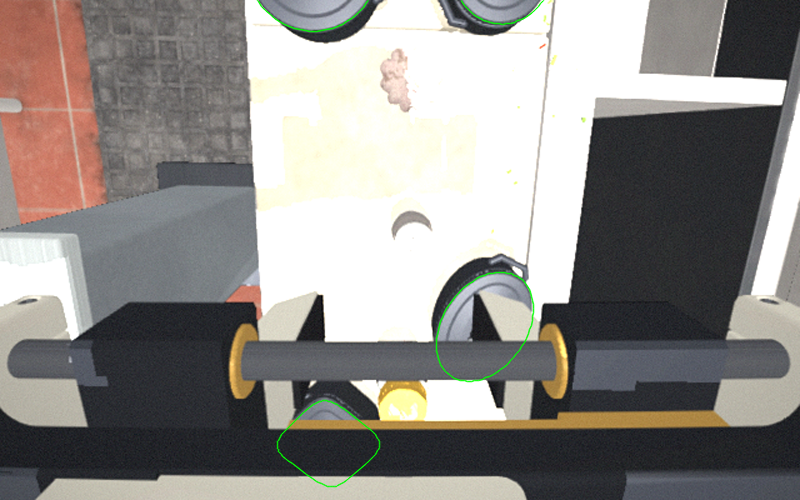

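Run:
```python
import cv2,numpy as np
s=cv2.imread('pics/side21.png');c=cv2.imread('pics/scene21.png')
def cr(i,x,y,w=100,h=75): return cv2.resize(np.clip(i[y:y+h,x:x+w].astype(float)*2.5,0,255).astype(np.uint8),(400,300),interpolation=cv2.INTER_CUBIC)
cv2.imwrite('pics/z.png',np.vstack([np.hstack([cr(c,300,240),cr(s,330,130)]),np.hstack([cr(c,345,195),cr(s,255,150)])]))
cv2.imwrite('pics/z2.png',np.vstack([np.hstack([cr(c,215,150),cr(s,300,265,110,82)]),np.hstack([cr(c,275,145),cr(s,210,260)])]))
```

```text
(no output)
```

View pics/z.png

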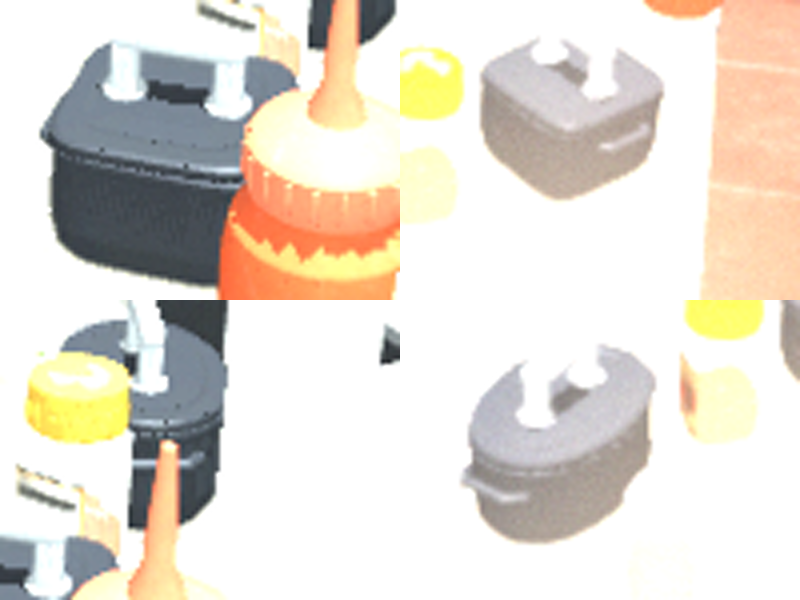

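View pics/z2.png

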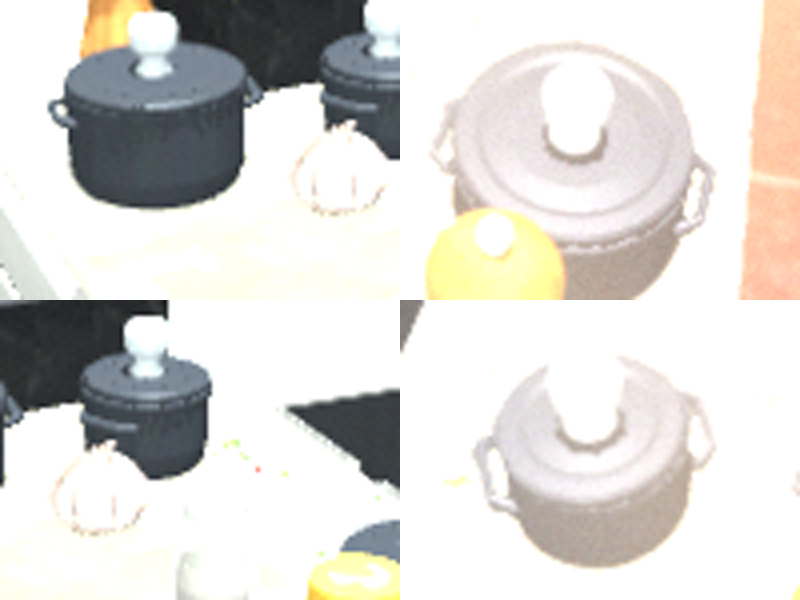

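All four lids lie flush with their rims in both views, the bystanders stand where they were, and the gripper is clear. Handing in.

```bash
python3 -c "
from plant import *
print(close_job())"
```

```text
the job is handed in; nothing more can be done
None
```

All four lids are on their own casseroles, and I handed the job in at about 50 s of the 99 s allowed. I lowered each lid to within 0.5 mm of its computed seated height. I opened the fingers only once the wrist force showed the lid resting on its pot.

**Lids:** In the last scene and side pictures all four lids lie flush and parallel on the rims. The model outlines drawn at the seated pose match to about 1–2 mm. The network puts the lid handle points at their expected heights within its roughly 4 mm noise.

**Bystanders and pots:** The salt shaker and spice jar read at their starting positions within noise and stand upright. The pots the networks still found were also where they started, to within a few mm. The gripper was well clear at the end, at z of about 290 mm.

**Disagreements:**
- The three cameras differ by a few mm on the same points, most on the oval pot's y: about 96 mm from the wrist camera, 100 from scene and 104 from side. I aligned the square, oval and large lids close up in the wrist camera, with lid and pot in the same picture. The small lid was checked the same way, but from about 49 mm above its seat.
- The networks sometimes put the wrong label on an object. I rejected those by height and position.
- On the carry to the large pot I overshot by about 25 mm, and corrected it in the air before lowering.

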